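Stow the RF bench accessories in their compartment tray

TASK

Tidy the RF test bench: first lift the two connector boxes (the grey coupler and the finned attenuator) off the compartment tray and set them side by side, right way up, on the black rubber mat, square with its edges and not overhanging it. Then lay every T-shaped bracket, and the brush if there is one, flat on the floor of the tray, each in a compartment of its own shape with its wide head in the wide end (brackets in any of the three T-shaped compartments, the brush in the long narrow one). Leave the mug, the multimeter and the finned load where they are, and at the end have everything released and at rest.

Things in the scene. Friction and masses are not known exactly. Their poses are not given: they have to be found in the camera images.
- tray: Fixed compartment tray, black blocks on a grey floor, 190 (its x) x 250 (y) x 16 mm high, floor 4 mm thick; origin at the centre of its underside. Four compartments, 12 mm deep, run along x, 58 mm apart in y. Within 32 mm of its y axis there are no blocks, over the whole width: a gap where fingers reach down to the floor.
- lane1 (a point): Middle of T-shaped bracket compartment 1, at the height of the tray's inner floor; the compartment is 128 mm long, 30 mm wide at one end and 50 mm at the head end. A stowed bracket has its origin above this point.
- lane1_head (a point): Middle of the wide head end of bracket compartment 1, on the floor, 45 mm from point lane1 towards the tray's +x.
- lane2 (a point): Middle of T-shaped bracket compartment 2, at the height of the tray's inner floor; the compartment is 128 mm long, 30 mm wide at one end and 50 mm at the head end. A stowed bracket has its origin above this point.
- lane2_head (a point): Middle of the wide head end of bracket compartment 2, on the floor, 45 mm from point lane2 towards the tray's -x.
- lane3 (a point): Middle of T-shaped bracket compartment 3, at the height of the tray's inner floor; the compartment is 128 mm long, 30 mm wide at one end and 50 mm at the head end. A stowed bracket has its origin above this point.
- lane3_head (a point): Middle of the wide head end of bracket compartment 3, on the floor, 45 mm from point lane3 towards the tray's +x.
- brush_lane (a point): Middle of the long, narrow brush compartment (an outermost one; 166 mm long, 26 mm wide at the handle end, 36 mm at the head end), at floor height; a stowed brush has its origin above it.
- brush_lane_head (a point): Middle of the wider head end of the brush compartment, on the floor, 54 mm from point brush_lane towards the tray's -x.
- bracket1: Flat T-shaped aluminium bracket, 120 mm long, 10 mm thick, 0.11 kg, lying flat, may be absent; a bar 24 mm wide (x from -60 to 30 mm) with a head 44 mm wide (x from 30 to 60 mm). Origin on its centre line at mid thickness, 60 mm from either end; x points to the head. All three are alike and either face may be up. Grip across the bar at the origin.
- bracket1_head (a point): Middle of this bracket's head, mid thickness, 45 mm from its origin along its x.
- bracket2: Flat T-shaped aluminium bracket, 120 mm long, 10 mm thick, 0.11 kg, lying flat, may be absent; a bar 24 mm wide (x from -60 to 30 mm) with a head 44 mm wide (x from 30 to 60 mm). Origin on its centre line at mid thickness, 60 mm from either end; x points to the head. All three are alike and either face may be up. Grip across the bar at the origin.
- bracket2_head (a point): Middle of this bracket's head, mid thickness, 45 mm from its origin along its x.
- bracket3: Flat T-shaped aluminium bracket, 120 mm long, 10 mm thick, 0.11 kg, lying flat, may be absent; a bar 24 mm wide (x from -60 to 30 mm) with a head 44 mm wide (x from 30 to 60 mm). Origin on its centre line at mid thickness, 60 mm from either end; x points to the head. All three are alike and either face may be up. Grip across the bar at the origin.
- bracket3_head (a point): Middle of this bracket's head, mid thickness, 45 mm from its origin along its x.
- brush: Flat cleaning brush, 156 mm long, 12 mm thick, 0.05 kg, lying flat, may be absent; wooden handle 20 mm wide (x from -78 to 30 mm), steel ferrule and stiff dark bristles 30 mm wide (x from 30 to 78 mm). Origin on its centre line at mid thickness, 78 mm from either end; x points to the bristles. Either face may be up.
- brush_head (a point): Middle of the brush's head, mid thickness, 54 mm from its origin along its x.
- coupler: Directional coupler: smooth grey painted metal box with steel connectors, 120 x 58 x 38 mm, a connector (18 mm dia, 15 mm long) in the middle of each end, 150 mm long overall, about 0.5 kg. At first it lies on top of the tray's blocks, over the compartments. Origin at the centre of its underside, x along its length, z up.
- attenuator: Attenuator: bare aluminium box with lengthwise cooling fins on top (8 mm more in height) and brass connectors, 120 x 58 x 38 mm, a connector (18 mm dia, 15 mm long) in the middle of each end, 150 mm long overall, about 0.5 kg. At first it lies on top of the tray's blocks, over the compartments. Origin at the centre of its underside, x along its length, z up.
- mat: Fixed thin black rubber mat on the bench, 200 (its x) x 180 (its y) x 3 mm, room for both boxes side by side; origin at the centre of its underside.
- mug: Bystander: white mug, 80 mm dia, 90 mm high; origin at the centre of its underside.
- multimeter: Bystander: grey hand multimeter lying flat, 140 x 75 x 32 mm; origin at the centre of its underside.
- dummy_load: Bystander: finned cylindrical load standing upright, 70 mm dia, 93 mm high; origin at the centre of its underside.
Things that resemble listed ones, but are neither listed nor needed, are in the scene too. What is shaped like the bracket1 but red or turquoise is not meant.

How it is judged:
By the outcome, as a careful person would: the job done as asked, in the order asked, and still so for the second after the job is handed in, with the robot touching nothing.
Of bracket1, bracket2, bracket3, brush only 3 to 4 are there at a start; the rules pass over those that are not, and their reading is None.
At some moment in a run one of bracket1, bracket2, bracket3, brush may be knocked a few centimetres aside while the robot is not near it.
Once in a run the grip may slacken for a moment while it holds something.
It also fails if it takes over 210 s, if anything falls off the work surface, if the arm or the gripper's body presses on something with over 40 N, if the wrist force passes 120 N, or if a joint passes its speed limit or range.

ROBOT

A 7-joint arm with a two-finger parallel gripper is mounted at the origin on the work surface. World frame = base frame: x ahead of the robot, y to its left, z up, the work surface at z = 0. Lengths are in m, angles in degrees, forces in N, time in s.
With the tool pointing down it reaches from about 0.425 to 0.875 m from the base axis. Payload 4.7 kg.
Tool frame: the origin (TCP) lies on the centre line of the jaws, within the pads' length; the fingertips stand 17 mm ahead of it and the grasp point (between the pads) lies 2 mm behind it; z points along the fingers, y is the line along which they close (so a half turn about z gives the same grasp; the last joint's range is limited). The gripper opens to 87 mm and grips with 3 to 60 N. Pads are 19 mm wide; open, the fingers measure 117 mm over their backs; the gripper's body (75 mm by 190 mm) begins 51 mm behind the grasp point.
Start: joints at [75.751, 18.392, -4.016, 83.108, 1.295, 78.541, -3.26], TCP at [0.169, -0.628, 0.24] pointing down, gripper open.
Joint ranges: [-163.93, 163.93], [-17.29, 119.83], [-79.2, 71.16], [3.27, 140.29], [-89.18, 269.18], [5.43, 117.66], [-154.24, 154.24]. Speed limits (degrees/s): [147.25, 147.25, 180, 180, 180, 180, 180].

INTERFACE

Orientations are given as [roll, pitch, yaw] about the fixed x, y, z axes, in that order (R = Rz(yaw) Ry(pitch) Rx(roll)).
In Python, from cell import env, read_camera gives the robot as it stands.
- The arm moves only by the shell command python3 -m jog 'ROWS' [FORCE]. ROWS is JSON, a list of rows, each a list of 5 numbers: the opening, from 0 (shut) to 1 (fully open), then the shift along the tool's x, y, z each as a share of 0.02 m, from -1 to 1, then the turn about the tool's z as a share of 45 degrees, from -1 to 1. In form: [[gripper, x, y, z, yaw], ...]. A call has 1 to 12 rows; each row shifts and turns the commanded pose from where the row before left it, along the tool's axes as they then stand; what a row does not reach is not made up. A row lasts 1/12 s, in which the tool goes at most 41.7 mm and 7.16 degrees, less where a joint would pass 70% of its speed; a pose out of reach is approached as far as the arm can. A call with a number of a shift or a turn outside -1 to 1 is refused whole. A call with a gripper value outside its range is refused whole. The fingers move at their own pace and stop on an object; FORCE is the grip in N (left out, the last holds). Time passes only in rows, so rows that do not move let the fingers close. It gives the time, the measured TCP pose, the force, the opening and the grip force at its end, in the units of the state.
- env.get_obs(): the state, without advancing time (a new reading comes with each control period).
- read_camera(name): name is "scene" or "top"; returns a dict with "color" (480x640x3 uint8, red, green, blue), "range_z" (480x640 float32, m along the optical axis (not along the pixel's ray), 0 where there is no reading), "mtx" (3x3 intrinsics, pixels), "world_from_camera" (4x4, takes a point from camera to world coordinates). Camera axes: x right, y down, z forward; pixel columns grow to the right and rows downward; lengths in m; the calibration is good to about 2 mm. A picture is of the moment at which its call begins.
- env.sign_off(): hands the job in; it is judged then, once.
The state is a dict: "time_s": time; "qpos": joint angles; "joint_velocities": joint speeds; "effort": joint torques, N m; "tool_pos": TCP position; "tool_rot": TCP orientation; "force": force on the tool from outside, world axes, zero at the start; "wrist_torque": the same for the moment, N m; "grip_width": finger opening in m; "grasp_force": force on a finger pad.
Only numpy, scipy, OpenCV 4.12 (cv2) and the standard library are available. Lean on these libraries where they do the work, as an engineer would, in place of code of your own. Each camera call takes 0.05 s, during which the arm holds its last target. There are 200 camera calls.

## Working session

There is one attempt and no reset: what is moved stays moved. The work goes in short steps, Python scripts to look and compute and a shell command to move; the robot and the scene stay as the last step left them, time stands still between calls to the robot, and variables do not carry over. Pictures are saved under pics/ and viewed, at most 14 in all, crops included, and the job is handed in when it is done.

```bash
mkdir -p pics; ls; cat > h.py <<'E'
import numpy as np,cv2
from cell import env,read_camera
def snap(n,name):
    c=read_camera(n); cv2.imwrite('pics/'+name+'.png',c['color'][:,:,::-1]); np.savez('pics/'+name+'.npz',**c); return c
def pts(c):
    K=c['mtx'];z=c['range_z'];v,u=np.mgrid[0:z.shape[0],0:z.shape[1]]
    P=np.stack([(u-K[0,2])/K[0,0]*z,(v-K[1,2])/K[1,1]*z,z,np.ones_like(z)],-1)@c['world_from_camera'].T
    P=P[...,:3];P[z<=0]=np.nan;return P
E
python3 - <<'E'
from h import *
for n in('top','scene'):
    c=snap(n,n+'0');print(c['world_from_camera'].round(3),c['mtx'])
print(env.get_obs())
E
```

```text
pics
[[-0.015 -0.998  0.061  0.477]
 [-1.     0.013 -0.021  0.033]
 [ 0.02  -0.061 -0.998  1.138]
 [ 0.     0.     0.     1.   ]] [[511.34151022   0.         323.94893934]
 [  0.         511.34151022 233.98569365]
 [  0.           0.           1.        ]]
[[ 0.079  0.714 -0.696  1.535]
 [ 0.997 -0.049  0.063 -0.084]
 [ 0.011 -0.699 -0.715  1.067]
 [ 0.     0.     0.     1.   ]] [[521.29184951   0.         316.7711614 ]
 [  0.         521.29184951 238.34350404]
 [  0.           0.           1.        ]]
{'time_s': 0.1, 'qpos': array([75.7504363 , 18.43395786, -4.01596735, 83.16931899,  1.29765088,
       78.5410094 , -3.25735211]), 'joint_velocities': array([-0.06355778, -0.11194919,  0.06186853, -0.15172351,  0.14803195,
       -0.04913217,  0.0421869 ]), 'effort': array([ 1.92331581e-04, -4.92572558e+01, -4.05537793e-01, -3.13397276e+01,
       -6.40366226e-02,  3.94733995e-02,  6.90410366e-05]), 'tool_pos': array([ 0.16868017, -0.62723727,  0.2385683 ]), 'tool_rot': array([-1.79901097e+02,  8.00640265e-03,  1.50627867e+01]), 'force': array([-0.08332248,  0.38632429, -0.65188554]), 'wrist_torque': array([-0.02504987,  0.00022199, -0.03409692]), 'grasp_force': 0.0, 'grip_width': 0.08725859978015714}
```

View pics/top0.png

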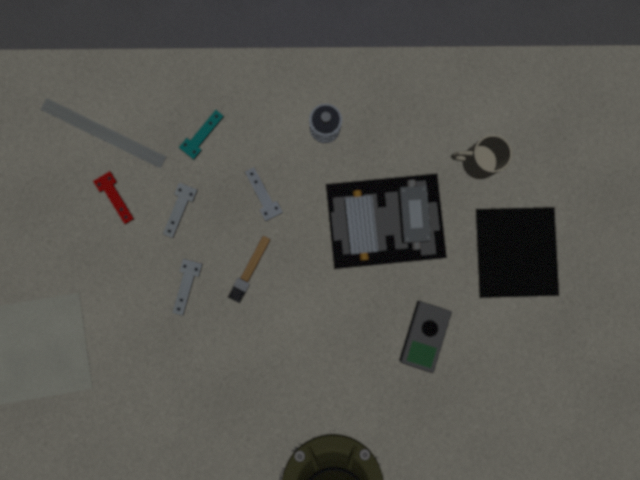

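View pics/scene0.png

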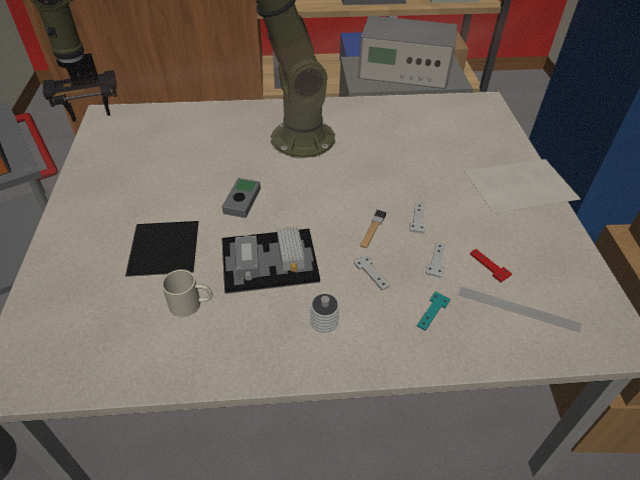

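The top view shows four candidates of interest to the left: pale brackets at (180,210), (188,286) and (264,194), and the brush at (250,268). The lookalikes are the turquoise T (203,134), the red T (114,197) and a grey strip (104,132). The boxes on the tray are the coupler (smooth, 415,213) and the attenuator (finned with brass ends, 360,224). The mat is at (517,252) and the tray at (386,221).

```bash
cat > meas.py <<'E'
from h import *
def rect(xy):
    (c,s,a)=cv2.minAreaRect((xy*1000).astype(np.float32));return np.round(c,1),np.round(s,1),round(a,1)
def comps(mask,P,lo,show=True):
    n,l,st,ce=cv2.connectedComponentsWithStats(mask.astype(np.uint8))
    out=[]
    for i in range(1,n):
        if st[i,4]<lo: continue
        m=l==i;q=P[m];q=q[~np.isnan(q[:,0])]
        print(ce[i].round(0),st[i,4],rect(q[:,:2]),'med',(np.median(q,0)*1000).round(1),'mean',(q.mean(0)*1000).round(1));out.append(m)
    return out
E
python3 - <<'E'
from meas import *
c=dict(np.load('pics/top0.npz'));P=pts(c);col=c['color'].astype(int)
Z=P[...,2]
# table plane fit
m=(abs(Z)<.015);print('table z med',np.nanmedian(Z[100:350,200:600]),np.nanstd(Z[320:400,150:350]))
dark=(col.max(-1)<45)&(Z<.04)&(np.mgrid[0:480,0:640][0]>60)&(np.mgrid[0:480,0:640][0]<400)
print('dark');comps(dark,P,300)
print('high');comps((Z>.045)&(Z<.12)&(np.mgrid[0:480,0:640][0]<400),P,100)
print('mid');comps((Z>.025)&(Z<.2)&(np.mgrid[0:480,0:640][0]<400),P,100)
img=c['color'][:,:,::-1]
a=cv2.resize(img[165:275,320:455],None,fx=5,fy=5,interpolation=cv2.INTER_CUBIC)
cv2.imwrite('pics/crop1.png',np.clip(a*1.6,0,255).astype(np.uint8))
s=cv2.imread('pics/scene0.png');cv2.imwrite('pics/crop2.png',cv2.resize(s[180:330,120:400],None,fx=2.8,fy=2.8,interpolation=cv2.INTER_CUBIC))
E
```

```text
table z med 0.0006663249451124287 0.0021429889055458906
dark
[386. 221.] 3637 (array([ 572.8, -127.7]), array([186.9, 247.9]), 4.7) med [ 565.3 -127.9   15.8] mean [ 571.6 -127.5   15.7]
[517. 252.] 6838 (array([ 500. , -422.6]), array([196.8, 179.7]), 0.5) med [ 499.3 -421.4    3.1] mean [ 499.5 -421.5    3.1]
high
[325. 120.] 926 (array([785.4,   4.6]), array([68.1, 70.6]), 88.5) med [780.4   5.2  73.8] mean [781.9   5.5  73.6]
[487. 154.] 867 (array([ 700. , -330.9]), array([ 79.7, 106.7]), 25.5) med [ 707.8 -339.1   75.1] mean [ 706.4 -337.8   73.1]
[414. 213.] 1547 (array([ 590.1, -184.6]), array([133.9,  59.4]), 3.0) med [ 584.4 -183.4   53.9] mean [ 584.5 -183.7   53.8]
[361. 224.] 1559 (array([562.3, -68.2]), array([122.5,  58.3]), 5.3) med [562.5 -68.1  56. ] mean [562.7 -67.9  56.9]
mid
[325. 121.] 981 (array([785.4,   4.6]), array([68.2, 70.5]), 88.0) med [778.9   5.2  73.6] mean [780.5   5.6  71.4]
[486. 155.] 1118 (array([ 700. , -330.9]), array([ 79.7, 106.7]), 25.5) med [ 707.6 -339.3   67.9] mean [ 706.  -338.1   64.5]
[414. 214.] 1736 (array([ 584.5, -184.8]), array([149.8,  59.4]), 3.1) med [ 582.8 -182.1   53.7] mean [ 583.2 -182.3   52.1]
[360. 224.] 1701 (array([563.3, -68. ]), array([149.7,  58.4]), 5.3) med [562.4 -67.1  55.5] mean [562.5 -67.3  55.5]
[425. 336.] 2285 (array([ 320.5, -205.9]), array([ 76.5, 140.1]), 71.1) med [ 320.8 -204.9   32.5] mean [ 320.8 -205.    32.6]
```

View pics/crop1.png

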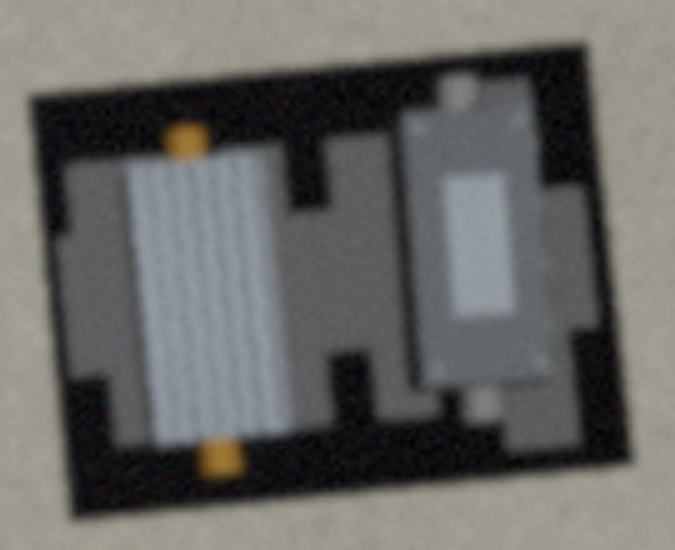

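The crop confirms the smooth box with the label and steel connectors is the coupler (crop 475,240) and the finned one with brass is the attenuator (210,300). The three T lanes have heads up/down/up in the picture, and the brush lane is rightmost with its wide end down.

```bash
cat > go.py <<'E'
import sys,numpy as np
from cell import env
o=env.get_obs();p=o['tool_pos']*1000;y=o['tool_rot'][2]
g=list(map(float,sys.argv[1:5]))
t=(y-g[3]+90)%180-90 if len(sys.argv)<6 else y-g[3]
a=np.radians(y-t);d=np.array(g[:3])-p
print('t %.1f pose %s yaw %.2f width %.1f gf %.1f'%(o['time_s'],p.round(1),y,o['grip_width']*1000,o['grasp_force']),'F',o['force'].round(1),'q',o['qpos'].round(0))
print('turn first: shares %.3f'%(t/45),'then x %.2f y %.2f z %.2f rows-shares'%((d[0]*np.cos(a)+d[1]*np.sin(a))/20,(d[0]*np.sin(a)-d[1]*np.cos(a))/20,-d[2]/20))
E
python3 -m jog '[[1,0,0,0,0.133],[1,0,0,0,0.133],[1,0.9,-0.86,0,0],[1,1,-0.96,0,0],[1,1,-0.96,0,0],[1,1,-0.96,0,0],[1,1,-0.96,0,0],[1,1,-0.96,0,0],[1,1,-0.96,0,0],[1,1,-0.96,0,0],[1,1,-0.96,0,0],[1,1,-0.96,0,0]]'; python3 go.py 584.5 -184.8 150 3.1
```

```text
time_s: 1.1
tool_pos: [0.3569, -0.426, 0.2392]
tool_rot: [-180.0, 0.0, 3.1]
force: [0.4, -1.1, 0.2]
grip_width: 0.0871
grasp_force: 0.0
t 1.1 pose [ 356.9 -426.   239.2] yaw 3.08 width 87.1 gf 0.0 F [ 0.4 -1.1  0.2] q [ 59.   8. -12.  96.   2.  76. -41.]
turn first: shares -0.000 then x 12.02 y -11.43 z 4.46 rows-shares
```

```bash
python3 -m jog '[[1,1,-0.95,0.35,0],[1,1,-0.95,0.35,0],[1,1,-0.95,0.35,0],[1,1,-0.95,0.35,0],[1,1,-0.95,0.35,0],[1,1,-0.95,0.35,0],[1,1,-0.95,0.35,0],[1,1,-0.95,0.35,0],[1,1,-0.95,0.35,0],[1,1,-0.95,0.35,0],[1,1,-0.95,0.35,0],[1,1,-0.95,0.35,0]]' >/dev/null; python3 -m jog '[[1,0,0,0,0],[1,0,0,0,0]]' 30 >/dev/null; python3 go.py 584.5 -184.8 38 3.1
```

```text
t 2.3 pose [ 584.  -184.3  154.4] yaw 3.32 width 86.8 gf 0.0 F [ 0.7 -0.9  0.3] q [ 35.  19. -24.  94.   8.  69. -78.]
turn first: shares 0.005 then x 0.02 y 0.03 z 5.82 rows-shares
```

```bash
python3 -m jog '[[1,0,0,0.9,0],[1,0,0,1,0],[1,0,0,1,0],[1,0,0,1,0],[1,0,0,1,0],[1,0,0,0.6,0],[1,0,0,0.3,0],[1,0,0,0,0],[0,0,0,0,0],[0,0,0,0,0],[0,0,0,0,0],[0,0,0,0,0]]' 40; python3 -m jog '[[0,0,0,0,0],[0,0,0,0,0],[0,0,0,0,0],[0,0,0,0,0]]'; python3 go.py 500 -468 150 0.5
```

```text
time_s: 3.27
tool_pos: [0.5844, -0.1869, 0.0407]
tool_rot: [179.9, -0.1, 3.1]
force: [0.2, 0.8, -0.1]
grip_width: 0.0682
grasp_force: 0.0
time_s: 3.6
tool_pos: [0.5841, -0.186, 0.0402]
tool_rot: [-180.0, -0.0, 3.1]
force: [-2.0, 2.7, 5.3]
grip_width: 0.058
grasp_force: 40.0
t 3.6 pose [ 584.1 -186.    40.2] yaw 3.11 width 58.0 gf 40.0 F [-2.   2.7  5.3] q [ 34.  25. -23. 100.  12.  57. -80.]
turn first: shares 0.058 then x -4.33 y 14.06 z -5.49 rows-shares
```

```bash
python3 -m jog '[[0,0,0,-0.3,0],[0,0,0,-0.6,0],[0,0,0,-0.8,0],[0,0,0,0,0.058],[0,-0.2,0.5,0,0],[0,-0.3,1,0,0],[0,-0.3,1,0,0],[0,-0.3,1,0,0],[0,-0.3,1,0,0],[0,-0.3,1,0,0],[0,-0.3,1,0,0],[0,-0.3,1,0,0]]' 50; python3 -m jog '[[0,-0.3,1,0,0],[0,-0.3,1,0,0],[0,-0.3,1,0,0],[0,-0.3,1,0,0],[0,-0.3,1,0,0],[0,-0.3,1,0,0],[0,-0.3,0.6,0,0],[0,0,0.3,0,0],[0,0,0,0,0],[0,0,0,0,0]]'; python3 - <<'E'
from meas import *
c=snap('top','top1');P=pts(c);col=c['color'].astype(int);Z=P[...,2]
dark=(col.max(-1)<45)&(Z<.012)
n,l,st,_=cv2.connectedComponentsWithStats(dark.astype(np.uint8))
c0=dict(np.load('pics/top0.npz'));P0=pts(c0);d0=(c0['color'].max(-1)<45)
Z0=P0[...,2]
d0=d0&(abs(Z0)<.012)&(np.mgrid[0:480,0:640][1]>460)&(np.mgrid[0:480,0:640][0]<320)
d0=cv2.morphologyEx(d0.astype(np.uint8),cv2.MORPH_CLOSE,np.ones((5,5)));d0=cv2.morphologyEx(d0,cv2.MORPH_OPEN,np.ones((7,7)))
vs,us=np.nonzero(d0);print(us.min(),us.max(),vs.min(),vs.max())
# use ideal z=3mm plane for edges
K=c['mtx'];T=c['world_from_camera']
def ray(u,v,z):
    d=T[:3,:3]@np.array([(u-K[0,2])/K[0,0],(v-K[1,2])/K[1,1],1]);s=(z-T[2,3])/d[2];return (T[:3,3]+s*d)[:2]*1000
R=lambda e:np.array([ray(u,v,.003) for u,v in e])
L=[];Rr=[];Tp=[];B=[]
for v in range(vs.min()+8,vs.max()-8):
    q=us[vs==v];L.append((q.min()-.5,v));Rr.append((q.max()+.5,v))
for u in range(us.min()+8,us.max()-8):
    q=vs[us==u];Tp.append((u,q.min()-.5));B.append((u,q.max()+.5))
for nm,e,ax in(('L',L,0),('R',Rr,0),('T',Tp,1),('B',B,1)):
    p=R(e);k=np.polyfit(p[:,ax],p[:,1-ax],1);print(nm,np.median(p[:,1-ax]).round(1),'angle',np.degrees(np.arctan(k[0])).round(2))
print(st[st[:,4]>300])
print('high');comps((Z>.02)&(Z<.12)&(np.mgrid[0:480,0:640][0]<400),P,100)
E
python3 go.py 500 -468 27 0.5
```

```text
time_s: 4.6
tool_pos: [0.5367, -0.3391, 0.0725]
tool_rot: [-180.0, 0.2, 0.5]
force: [0.5, -0.6, -6.2]
grip_width: 0.0576
grasp_force: 50.0
time_s: 5.43
tool_pos: [0.4983, -0.4743, 0.0731]
tool_rot: [-179.9, 0.0, 0.5]
force: [-0.1, 0.6, -5.6]
grip_width: 0.0576
grasp_force: 50.0
477 557 208 296
L -333.4 angle 0.46
R -510.0 angle 0.53
T 597.9 angle -0.63
B 401.5 angle -0.42
[[     0      0    640    480 301360]
 [   476    208     83     89   5154]]
high
[325. 122.] 1005 (array([785.5,   4.6]), array([68.3, 70.4]), 87.6) med [778.3   5.2  73.4] mean [780.    5.6  70.2]
[485. 155.] 1201 (array([ 700., -331.]), array([ 79.6, 106.3]), 25.6) med [ 707.6 -338.4   64.8] mean [ 706.  -337.4   61.6]
[360. 224.] 1713 (array([562.2, -68.1]), array([151.1,  58.2]), 5.2) med [562.3 -67.1  55.2] mean [562.2 -67.2  55.2]
[553. 225.] 370 (array([ 554.7, -471.8]), array([59.3, 37. ]), 80.5) med [ 551.9 -468.2   85.6] mean [ 552.4 -467.7   81.9]
[555. 275.] 439 (array([ 445.4, -473.4]), array([60.9, 40. ]), 89.2) med [ 448.9 -469.4   85.8] mean [ 448.1 -468.7   82.3]
[425. 336.] 2307 (array([ 320.3, -206.2]), array([ 76.6, 140. ]), 70.8) med [ 321.1 -204.4   32.4] mean [ 321.1 -204.6   32.5]
t 5.5 pose [ 499.  -473.4   73.2] yaw 0.60 width 58.0 gf 50.0 F [ 0.5  0.8 -5. ] q [ 54.  31. -17.  87.   9.  64. -54.]
turn first: shares 0.002 then x 0.05 y -0.27 z 2.31 rows-shares
```

```bash
python3 -m jog '[[0,0,-0.25,0.5,0],[0,0,0,0.8,0],[0,0,0,0.5,0],[0,0,0,0.2,0],[0,0,0,0.15,0],[0,0,0,0.1,0],[0,0,0,0,0],[0,0,0,0,0]]' ; python3 go.py 500 -468 27 0.5
```

```text
time_s: 6.15
tool_pos: [0.4984, -0.4708, 0.0291]
tool_rot: [180.0, -0.0, 0.5]
force: [-0.3, -0.2, -5.3]
grip_width: 0.0576
grasp_force: 50.0
t 6.2 pose [ 498.4 -470.8   29.1] yaw 0.47 width 57.6 gf 50.0 F [-0.3 -0.2 -5.3] q [ 53.  33. -16.  89.  10.  60. -55.]
turn first: shares -0.001 then x 0.08 y -0.14 z 0.11 rows-shares
```

```bash
python3 -m jog '[[0,0,-0.12,0.05,0],[0,0,0,0.05,0],[0,0,0,0.05,0],[0,0,0,0,0]]'; python3 -m jog '[[0.85,0,0,0,0],[0.85,0,0,0,0],[0.85,0,0,0,0],[0.85,0,0,0,0],[0.85,0,0,0,0]]' ; python3 go.py 563 -68 150 5.2
```

```text
time_s: 6.48
tool_pos: [0.4985, -0.4679, 0.0273]
tool_rot: [180.0, -0.0, 0.5]
force: [-1.7, 1.8, 4.6]
grip_width: 0.0574
grasp_force: 50.0
time_s: 6.9
tool_pos: [0.4982, -0.4684, 0.0256]
tool_rot: [180.0, -0.0, 0.5]
force: [-0.3, 0.4, -0.0]
grip_width: 0.0733
grasp_force: 0.0
t 6.9 pose [ 498.2 -468.4   25.6] yaw 0.47 width 73.3 gf 0.0 F [-0.3  0.4 -0. ] q [ 53.  33. -16.  89.  10.  59. -55.]
turn first: shares -0.105 then x 5.04 y -19.64 z -6.22 rows-shares
```

```bash
python3 -m jog '[[0.85,0,0,-0.5,0],[0.85,0,0,-1,0],[0.85,0,0,-1,0],[1,0,0,-1,0],[1,0,0,-1,0],[1,0,0,-1,-0.105],[1,0.2,-0.8,-0.5,0],[1,0.25,-1,0,0],[1,0.25,-1,0,0],[1,0.25,-1,0,0],[1,0.25,-1,0,0],[1,0.25,-1,0,0]]' >/dev/null; python3 -m jog '[[1,0.25,-1,0,0],[1,0.25,-1,0,0],[1,0.25,-1,0,0],[1,0.25,-1,0,0],[1,0.25,-1,0,0],[1,0.25,-1,0,0],[1,0.25,-1,0,0],[1,0.25,-1,0,0],[1,0.25,-1,0,0],[1,0.25,-1,0,0],[1,0,0,0,0],[1,0,0,0,0]]' >/dev/null; python3 go.py 562.5 -68 40 5.2
```

```text
t 8.9 pose [ 548.6 -144.8  146.4] yaw 5.38 width 86.7 gf 0.0 F [-0.7 -0.2  0.2] q [ 36.  14. -28. 101.   7.  67. -78.]
turn first: shares 0.004 then x 1.04 y -3.76 z 5.32 rows-shares
```

```bash
python3 -m jog '[[1,0.25,-0.95,0,0],[1,0.25,-0.95,0,0],[1,0.25,-0.95,0,0],[1,0.25,-0.9,0,0],[1,0,0,0.8,0],[1,0,0,0.8,0],[1,0,0,0.8,0],[1,0,0,0.8,0],[1,0,0,0.8,0],[1,0,0,0.6,0],[1,0,0,0.4,0],[1,0,0,0.2,0]]' >/dev/null; python3 -m jog '[[1,0,0,0,0],[1,0,0,0,0]]' >/dev/null; python3 go.py 562.5 -68 40 5.2
```

```text
t 10.1 pose [561.6 -69.9  42. ] yaw 5.19 width 87.1 gf 0.0 F [ 0.2 -0.3 -0.2] q [ 29.  21. -29. 106.  12.  56. -90.]
turn first: shares -0.000 then x 0.05 y -0.09 z 0.10 rows-shares
```

```bash
python3 -m jog '[[1,0,-0.08,0.1,0],[0,0,0,0,0],[0,0,0,0,0],[0,0,0,0,0],[0,0,0,0,0],[0,0,0,0,0],[0,0,0,0,0],[0,0,0,0,0],[0,0,0,0,0]]' 50; python3 -m jog '[[0,0,0,-0.3,0],[0,0,0,-0.6,0],[0,0,0,-0.8,0],[0,0,0,-0.6,0],[0,0,0,0,0.104]]'; python3 go.py 500 -376 66 0.5
```

```text
time_s: 10.82
tool_pos: [0.5611, -0.0685, 0.0397]
tool_rot: [180.0, -0.0, 5.2]
force: [0.9, -1.8, 0.7]
grip_width: 0.0576
grasp_force: 50.0
time_s: 11.23
tool_pos: [0.563, -0.0679, 0.0889]
tool_rot: [180.0, -0.3, 0.5]
force: [-0.0, 1.3, -4.3]
grip_width: 0.0573
grasp_force: 50.0
t 11.2 pose [563.  -67.9  88.9] yaw 0.51 width 57.3 gf 50.0 F [-0.   1.3 -4.3] q [ 29.  18. -29. 104.  10.  60. -93.]
turn first: shares 0.000 then x -3.28 y 15.38 z 1.15 rows-shares
```

```bash
python3 -m jog '[[0,-0.1,0.6,0,0],[0,-0.2,0.95,0,0],[0,-0.2,0.95,0,0],[0,-0.2,0.95,0,0],[0,-0.2,0.95,0,0],[0,-0.2,0.95,0,0],[0,-0.2,0.95,0,0],[0,-0.2,0.95,0,0],[0,-0.2,0.95,0,0],[0,-0.2,0.95,0,0],[0,-0.2,0.95,0,0],[0,-0.2,0.95,0,0]]'; python3 -m jog '[[0,-0.25,0.95,0,0],[0,-0.25,0.95,0,0],[0,-0.25,0.95,0,0],[0,-0.2,0.95,0,0],[0,-0.1,0.5,0,0],[0,0,0,0,0],[0,0,0,0,0]]' >/dev/null; python3 go.py 500 -376 27 0.5
```

```text
time_s: 12.23
tool_pos: [0.5156, -0.2913, 0.0852]
tool_rot: [-180.0, 0.1, 0.6]
force: [0.9, -0.8, -3.4]
grip_width: 0.0581
grasp_force: 5.0
t 12.8 pose [ 496.2 -375.6   85.2] yaw 0.49 width 57.8 gf 50.0 F [ 0.4  0.  -4. ] q [ 51.  23. -20.  97.   9.  62. -61.]
turn first: shares -0.000 then x 0.19 y 0.02 z 2.91 rows-shares
```

The grip reading dipped to 5 N and came back to 50 N, so I'll check whether the box slipped.

```bash
python3 - <<'E'
from meas import *
c=snap('top','top2');P=pts(c);Z=P[...,2]
comps((Z>.04)&(Z<.16)&(np.mgrid[0:480,0:640][0]<400)&(np.mgrid[0:480,0:640][1]>460),P,60)
m=(P[...,1]>-.42)&(P[...,1]<-.33)&(P[...,0]<.6)&(P[...,0]>.4)
for lo in range(420,590,10):
    q=Z[m&(P[...,0]*1000>lo)&(P[...,0]*1000<=lo+10)&(Z<.12)];print(lo,np.round(np.percentile(q,[50,75,90])*1000,0) if len(q) else '')
c=snap('scene','sc2');cv2.imwrite('pics/crop3.png',cv2.resize(c['color'][150:330,80:300,::-1],None,fx=3,fy=3,interpolation=cv2.INTER_CUBIC))
E
```

```text
[489. 154.] 876 (array([ 709.3, -339.1]), array([88.4, 81.1]), 47.4) med [ 706.7 -343.8   74.5] mean [ 705.8 -341.8   71.7]
[508. 226.] 410 (array([ 550.5, -362.3]), array([40.4, 81.9]), 19.7) med [ 550.1 -366.4  100.9] mean [ 550.2 -367.1  100.4]
[541. 226.] 66 (array([ 553.1, -459.8]), array([45.6, 10.9]), 89.6) med [ 552.9 -462.2   41.8] mean [ 553.3 -461.7   42. ]
[511. 277.] 436 (array([ 448.2, -357.6]), array([90.2, 41.5]), 73.7) med [ 447.  -369.2  101.2] mean [ 447. -369.  101.]
[544. 275.] 142 (array([ 450.7, -441. ]), array([105.7,  20.9]), 82.1) med [ 448.2 -462.5   41.9] mean [ 448.5 -462.9   43.6]
420 [ 3.  6. 87.]
430 [ 4. 85. 91.]
440 [ 99. 105. 108.]
450 [100. 105. 108.]
460 [100. 105. 107.]
470 [0. 2. 4.]
480 [0. 2. 3.]
490 [-1. -0.  1.]
500 [0. 0. 0.]
510 [1. 2. 3.]
520 [1. 1. 2.]
530 [101. 106. 108.]
540 [ 99. 105. 108.]
550 [ 99. 104. 107.]
560 [ 4. 83. 88.]
570 [ 3.  5. 85.]
580 [3. 5. 6.]
```

View pics/crop3.png

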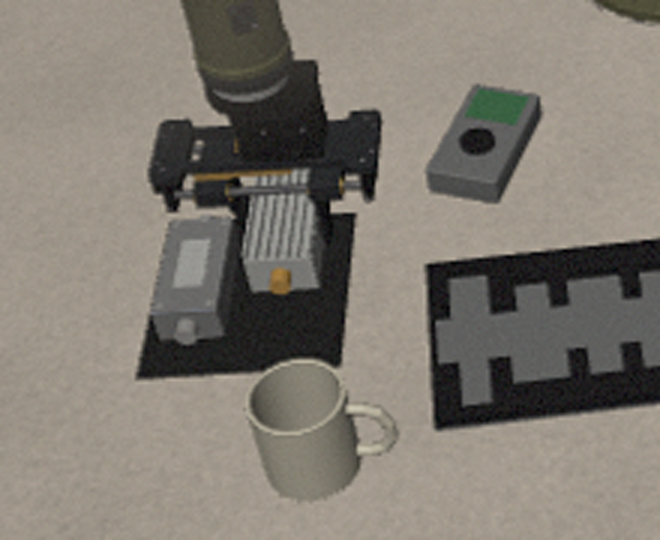

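The crop shows the attenuator still level in the jaws (285,235), with its fins at about 107 mm as expected, so it didn't slip. The coupler sits on the mat (195,275).

```bash
python3 -m jog '[[0,0.1,0,0.6,0],[0,0.09,0,0.8,0],[0,0,0,0.8,0],[0,0,0,0.3,0],[0,0,0,0.15,0],[0,0,0,0.1,0],[0,0,0,0.05,0],[0,0,0,0.05,0],[0,0,0,0,0],[0,0,0,0,0]]' ; python3 go.py 500 -376 27 0.5
```

```text
time_s: 13.75
tool_pos: [0.5009, -0.376, 0.0292]
tool_rot: [180.0, -0.0, 0.5]
force: [-0.5, -0.4, -5.0]
grip_width: 0.0579
grasp_force: 50.0
t 13.8 pose [ 500.9 -376.    29.2] yaw 0.52 width 57.9 gf 50.0 F [-0.5 -0.4 -5. ] q [ 50.  27. -19.  98.  10.  56. -63.]
turn first: shares 0.000 then x -0.05 y 0.00 z 0.11 rows-shares
```

Now lower to contact, release, retreat, and measure the lanes and the small parts.

```bash
python3 -m jog '[[0,0,0,0.05,0],[0,0,0,0.05,0],[0,0,0,0.05,0],[0,0,0,0,0],[0.85,0,0,0,0],[0.85,0,0,0,0],[0.85,0,0,0,0],[0.85,0,0,0,0],[0.85,0,0,0,0],[0.85,0,0,-0.5,0],[0.85,0,0,-1,0],[0.85,0,0,-1,0]]' ; python3 -m jog '[[0.85,0,0,-1,0],[1,0,0,-1,0],[1,0,0,-1,0],[1,0,0,-1,0],[1,0,-1,-0.5,0],[1,0,-1,0,0],[1,0,-1,0,0],[1,0,-1,0,0],[1,0,-1,0,0],[1,0,-1,0,0],[1,0,-1,0,0],[1,0,0,0,0]]'
cat > look.py <<'E'
from meas import *
import sys
c=snap('top',sys.argv[1]);P=pts(c);Z=P[...,2];V,U=np.mgrid[0:480,0:640]
K=c['mtx'];T=c['world_from_camera']
def plane(u,v,z):
    d=np.stack([(u-K[0,2])/K[0,0],(v-K[1,2])/K[1,1],np.ones_like(u,float)],-1)@T[:3,:3].T
    s=(z-T[2,3])/d[...,2];return (T[:3,3]+s[...,None]*d)[...,:2]*1000
col=c['color'].astype(np.float32)
bg=cv2.medianBlur(c['color'],61).astype(np.float32)
diff=np.abs(col-bg).max(-1)
# parts region: left of tray
mask=(cv2.GaussianBlur(diff,(3,3),0)>16)&(U<320)&(U>100)&(V>95)&(V<400)
n,l,st,ce=cv2.connectedComponentsWithStats(mask.astype(np.uint8))
for i in range(1,n):
    if st[i,4]<150:continue
    m=l==i;v,u=np.nonzero(m);xy=plane(u,v,.010)
    (rc,rs,ra)=cv2.minAreaRect(xy.astype(np.float32))
    mu=xy.mean(0);w=np.linalg.svd(xy-mu,full_matrices=False)[2][0]
    box=cv2.boxPoints((rc,rs,ra));e=box[1]-box[0];e2=box[2]-box[1]
    e=e if np.linalg.norm(e)>np.linalg.norm(e2) else e2;L=np.linalg.norm(e);w=e/L
    s=(xy-rc)@w;t=(xy-rc)@np.array([-w[1],w[0]])
    if np.ptp(t[s>s.max()-25])<np.ptp(t[s<s.min()+25]):w=-w
    print('px',ce[i].round(0),'A',st[i,4],'rect c',np.round(rc,1),'size',np.round(sorted(rs),1),'headyaw %.1f'%np.degrees(np.arctan2(w[1],w[0])),'rgb',col[m].mean(0).round(0))
E
python3 - <<'E'
import sys;sys.argv=['','top3']
exec(open('look.py').read())
# tray outer edges on z=16
d=(c['color'].max(-1)<45)&(U>315)&(U<460)&(V>160)&(V<280)
v,u=np.nonzero(d);xy=plane(u,v,.016);print('tray',cv2.minAreaRect(xy.astype(np.float32)))
print('boxes');comps((Z>.02)&(Z<.08)&(U>460)&(V>180)&(V<320),P,300)
E
```

```text
time_s: 14.75
tool_pos: [0.5001, -0.3752, 0.0759]
tool_rot: [-179.9, 0.1, 0.5]
force: [-0.3, 0.1, -0.4]
grip_width: 0.0743
grasp_force: 0.0
time_s: 15.75
tool_pos: [0.5003, -0.2305, 0.1665]
tool_rot: [-179.9, -0.1, 0.9]
force: [-0.3, 0.6, 0.3]
grip_width: 0.087
grasp_force: 0.0
px [315. 124.] A 282 rect c [793.2  26.7] size [20.1 79.6] headyaw 179.2 rgb [56. 59. 64.]
px [201. 135.] A 871 rect c [770.7 272.8] size [ 49.1 124.4] headyaw 135.3 rgb [35. 80. 77.]
px [132. 147.] A 711 rect c [745.8 434.6] size [ 24.8 159.3] headyaw -117.4 rgb [85. 88. 87.]
px [116. 197.] A 794 rect c [629.5 468.7] size [ 42.5 126.1] headyaw 24.7 rgb [96. 32. 29.]
px [249. 271.] A 817 rect c [472.  174.3] size [ 34.3 157.1] headyaw 153.0 rgb [81. 71. 58.]
tray ((558.10302734375, -147.13462829589844), (218.6049041748047, 283.91131591796875), 4.7029709815979)
boxes
```

View pics/top3.png

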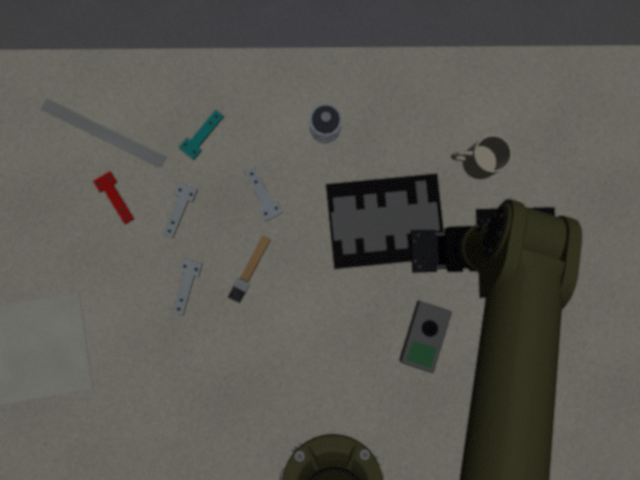

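The boxes' area is hidden by the arm, but all small parts and most of the tray are clear: brackets at (180,210), (187,287) and (264,194), brush at (250,269). I'll segment by hue.

```bash
cat > parts.py <<'E'
from meas import *
from scipy.optimize import minimize
def T_shape(w,hw,x0,xh,x1,n=2):
    a=[(x0,-w/2),(xh,-w/2),(xh,-hw/2),(x1,-hw/2),(x1,hw/2),(xh,hw/2),(xh,w/2),(x0,w/2)];return np.array(a,float)
BR=T_shape(24,44,-60,30,60);BU=T_shape(20,30,-78,30,78)
def run(c,region=(100,320,100,400),lift=0.010,verbose=True):
    K=c['mtx'];Wc=np.linalg.inv(c['world_from_camera'])
    col=c['color'].astype(np.float32);V,U=np.mgrid[0:480,0:640]
    lab=cv2.cvtColor(c['color'],cv2.COLOR_RGB2LAB).astype(np.float32)
    u0,u1,v0,v1=region;R=(U>u0)&(U<u1)&(V>v0)&(V<v1)
    bg=np.median(lab[R],0);d=cv2.GaussianBlur(np.linalg.norm((lab-bg)*[0.6,2,2],axis=-1),(3,3),0)
    n,l,st,ce=cv2.connectedComponentsWithStats((R&(d>11)).astype(np.uint8))
    out=[]
    for i in range(1,n):
        if not 250<st[i,4]<1500:continue
        m=l==i;rgb=col[m].mean(0)
        sat=np.ptp(rgb)
        kind='bracket' if rgb[2]>=rgb[0]-3 and sat<18 else('brush' if rgb[0]>rgb[2]+8 and sat<45 else 'other')
        if verbose:print('px',ce[i].round(0),'A',st[i,4],rgb.round(0),kind)
        if kind=='other':continue
        S=BR if kind=='bracket' else BU
        # render-fit: IoU on 4x grid
        x,y,w,h=st[i,:4];x-=6;y-=6;w+=12;h+=12;f=4
        tgt=cv2.resize(m[y:y+h,x:x+w].astype(np.float32),None,fx=f,fy=f,interpolation=cv2.INTER_LINEAR)
        def proj(p):
            a=np.radians(p[2]);W=np.c_[p[:2]+S@np.array([[np.cos(a),np.sin(a)],[-np.sin(a),np.cos(a)]]),np.full(len(S),lift*1000)]/1000
            C=W@Wc[:3,:3].T+Wc[:3,3];q=C[:,:2]/C[:,2:]*[K[0,0],K[1,1]]+K[:2,2]
            return (q-[x,y]+.5)*f
        def cost(p):
            im=np.zeros(tgt.shape,np.float32);cv2.fillPoly(im,[np.round(proj(p)*16).astype(np.int32)],1,shift=4)
            return np.abs(cv2.GaussianBlur(im,(0,0),3)-cv2.GaussianBlur(tgt,(0,0),3)).mean()/tgt.mean()
        z=lift;T=c['world_from_camera'];vv,uu=np.nonzero(m)
        D=np.stack([(uu-K[0,2])/K[0,0],(vv-K[1,2])/K[1,1],np.ones(len(uu))],-1)@T[:3,:3].T
        xy=(T[:3,3]+((z-T[2,3])/D[:,2])[:,None]*D)[:,:2]*1000
        mu=xy.mean(0);w=np.linalg.svd(xy-mu,full_matrices=False)[2][0];a0=np.degrees(np.arctan2(w[1],w[0]))
        best=min((minimize(cost,[*mu,a],method='Nelder-Mead',options=dict(initial_simplex=np.array([[*mu,a],[mu[0]+6,mu[1],a],[mu[0],mu[1]+6,a],[*mu,a+6]]))) for a in(a0,a0+180)),key=lambda r:r.fun)
        p=best.x;print(kind,'origin',p[:2].round(1),'headyaw %.1f'%((p[2]+180)%360-180),'cost %.3f'%best.fun,'dist %.0f'%np.hypot(*p[:2]));out.append((kind,p))
    return out
E
python3 - <<'E'
from parts import *
c=dict(np.load('pics/top3.npz'));run(c)
print('first image');run(dict(np.load('pics/top0.npz')),verbose=False)
E
```

```text
px [315. 123.] A 298 [59. 61. 66.] bracket
bracket origin [767.7  28.2] headyaw 177.1 cost 0.499 dist 768
px [201. 135.] A 852 [34. 80. 77.] other
px [133. 147.] A 724 [85. 88. 87.] bracket
bracket origin [737.6 419.1] headyaw -118.1 cost 0.401 dist 848
px [263. 196.] A 623 [ 92.  97. 102.] bracket
bracket origin [637.7 146.6] headyaw -154.1 cost 0.159 dist 654
px [115. 197.] A 822 [97. 34. 31.] other
px [180. 208.] A 651 [89. 93. 96.] bracket
bracket origin [600.  328.7] headyaw -22.0 cost 0.119 dist 684
px [248. 271.] A 839 [81. 72. 59.] brush
brush origin [471.1 173.3] headyaw 152.1 cost 0.093 dist 502
px [187. 284.] A 662 [90. 94. 97.] bracket
bracket origin [431.5 313.4] headyaw -16.0 cost 0.131 dist 533
first image
bracket origin [767.9  27.4] headyaw 178.3 cost 0.511 dist 768
bracket origin [743.3 430.2] headyaw -117.7 cost 0.445 dist 859
bracket origin [638.1 145.7] headyaw -152.9 cost 0.150 dist 655
bracket origin [599.5 329.1] headyaw -21.6 cost 0.125 dist 684
brush origin [470.9 173.2] headyaw 152.1 cost 0.084 dist 502
bracket origin [433.2 313.2] headyaw -15.7 cost 0.137 dist 535
```

```bash
python3 - <<'E'
from meas import *
from scipy.optimize import minimize
c=dict(np.load('pics/top0.npz'));K=c['mtx'];Wc=np.linalg.inv(c['world_from_camera']);V,U=np.mgrid[0:480,0:640]
g=c['color'].astype(np.float32).mean(-1)
S=np.array([(-95,-125),(95,-125),(95,125),(-95,125)],float)
x,y,w,h=316,165,142,112;f=4
crop=cv2.resize(g[y:y+h,x:x+w],None,fx=f,fy=f,interpolation=cv2.INTER_LINEAR)
for th in(45,55,65):
  m=(crop<th).astype(np.uint8);m=cv2.morphologyEx(m,cv2.MORPH_OPEN,np.ones((9,9)));cn=max(cv2.findContours(m,0,1)[0],key=cv2.contourArea)
  tgt=np.zeros(m.shape,np.float32);cv2.fillPoly(tgt,[cv2.convexHull(cn)],1)
  def cost(p):
    a=np.radians(p[2]);s=S;W=np.c_[p[:2]+s@np.array([[np.cos(a),np.sin(a)],[-np.sin(a),np.cos(a)]]),np.full(4,16.)]/1000
    C=W@Wc[:3,:3].T+Wc[:3,3];q=(C[:,:2]/C[:,2:]*[K[0,0],K[1,1]]+K[:2,2]-[x,y]+.5)*f
    im=np.zeros(tgt.shape,np.float32);cv2.fillPoly(im,[np.round(q*16).astype(np.int32)],1,shift=4)
    return np.abs(cv2.GaussianBlur(im,(0,0),3)-cv2.GaussianBlur(tgt,(0,0),3)).mean()/tgt.mean()
  p0=np.array([572,-128,4.7]);r=minimize(cost,p0,method='Nelder-Mead',options=dict(initial_simplex=[p0,p0+[4,0,0],p0+[0,4,0],p0+[0,0,3]]))
  print(th,r.x.round(2),r.fun.round(4))
  a=np.radians(r.x[2])
  for n,o in(('L1',87),('L2',29),('L3',-29),('brush',-87)):print(n,(r.x[:2]+[-np.sin(a)*o,np.cos(a)*o]).round(1))
E
```

```text
45 [ 573.02 -126.69    4.17] 0.0243
L1 [566.7 -39.9]
L2 [570.9 -97.8]
L3 [ 575.1 -155.6]
brush [ 579.3 -213.5]
55 [ 573.44 -127.08    4.76] 0.0076
L1 [566.2 -40.4]
L2 [571.  -98.2]
L3 [ 575.9 -156. ]
brush [ 580.7 -213.8]
65 [ 572.86 -127.07    4.92] 0.0063
L1 [565.4 -40.4]
L2 [570.4 -98.2]
L3 [ 575.3 -156. ]
brush [ 580.3 -213.8]
```

```bash
python3 go.py 638 146 100 27
```

```text
t 15.8 pose [ 500.1 -233.2  166.6] yaw 0.77 width 86.8 gf 0.0 F [ 0.4  0.1 -0. ] q [ 45.  11. -25. 102.   5.  68. -71.]
turn first: shares -0.583 then x 14.75 y -13.76 z 3.33 rows-shares
```

```bash
python3 -m jog '[[1,0,0,0,-0.146],[1,0,0,0,-0.146],[1,0,0,0,-0.146],[1,0,0,0,-0.146],[1,0.9,-0.85,0,0],[1,1,-0.92,0.2,0],[1,1,-0.92,0.2,0],[1,1,-0.92,0.2,0],[1,1,-0.92,0.2,0],[1,1,-0.92,0.2,0],[1,1,-0.92,0.2,0],[1,1,-0.92,0.2,0]]'>/dev/null;python3 -m jog '[[1,1,-0.92,0.2,0],[1,1,-0.92,0.2,0],[1,1,-0.92,0.2,0],[1,1,-0.92,0.2,0],[1,1,-0.92,0.2,0],[1,1,-0.92,0.2,0],[1,0.8,-0.8,0.2,0],[1,0,0,0,0],[1,0,0,0,0]]'>/dev/null; python3 go.py 638 146 18.5 27
```

```text
t 17.6 pose [639.3 140.6 109.2] yaw 26.90 width 87.1 gf 0.0 F [ 0.  -1.1  0.9] q [ 13.  28. -36.  90.  18.  67. -90.]
turn first: shares -0.002 then x 0.06 y -0.27 z 4.54 rows-shares
```

```bash
python3 -m jog '[[1,0.06,-0.27,0,0],[1,0,0,0.9,0],[1,0,0,1,0],[1,0,0,0.9,0],[1,0,0,0.7,0],[1,0,0,0.4,0],[1,0,0,0.3,0],[1,0,0,0,0],[1,0,0,0,0]]';python3 go.py 638 146 18.5 27
```

```text
time_s: 18.3
tool_pos: [0.6381, 0.1451, 0.026]
tool_rot: [180.0, -0.0, 26.8]
force: [0.2, -0.3, 0.4]
grip_width: 0.087
grasp_force: 0.0
t 18.3 pose [638.1 145.1  26. ] yaw 26.78 width 87.0 gf 0.0 F [ 0.2 -0.3  0.4] q [ 11.  33. -34.  94.  21.  60. -93.]
turn first: shares -0.005 then x 0.02 y -0.04 z 0.38 rows-shares
```

```bash
python3 -m jog '[[1,0,-0.04,0.2,0],[1,0,0,0.15,0],[0,0,0,0,0],[0,0,0,0,0],[0,0,0,0,0],[0,0,0,0,0],[0,0,0,0,0],[0,0,0,0,0],[0,0,0,0,0],[0,0,0,0,0],[0,0,0,0,0]]' 40;python3 go.py 638 146 18.5 27;
```

```text
time_s: 19.22
tool_pos: [0.6373, 0.1459, 0.0185]
tool_rot: [180.0, 0.0, 26.8]
force: [-0.2, -0.6, -0.7]
grip_width: 0.035
grasp_force: 0.0
t 19.2 pose [637.3 145.9  18.5] yaw 26.80 width 35.0 gf 0.0 F [-0.2 -0.6 -0.7] q [ 11.  34. -34.  94.  21.  59. -93.]
turn first: shares -0.004 then x 0.03 y 0.01 z 0.00 rows-shares
```

```bash
python3 -m jog '[[0,0,0,-0.3,0],[0,0,0,-0.7,0],[0,0,0,-0.8,0],[0,0,0,-0.8,0],[0,0,0,0,0.122],[0,0,0,0,0.122],[0,0,0,0,0.122],[0,0,0,0,0.122],[0,0,0,0,0],[0,0,0,0,0]]';python3 go.py 570.7 -98.1 40 4.8
```

```text
time_s: 20.05
tool_pos: [0.6377, 0.1462, 0.0718]
tool_rot: [180.0, -0.1, 5.0]
force: [-0.1, 0.0, 0.3]
grip_width: 0.0004
grasp_force: 0.0
t 20.1 pose [637.7 146.2  71.8] yaw 5.00 width 0.4 gf 0.0 F [-0.1  0.   0.3] q [   9.   29.  -31.   92.   17.   63. -112.]
turn first: shares 0.004 then x -4.36 y 11.89 z 1.59 rows-shares
```

The fingers were still closing when I lifted, so the grip missed. I'll open, move off and look again.

```bash
python3 -m jog '[[1,0,1,-0.5,0],[1,0,1,-0.5,0],[1,0,1,-0.5,0],[1,0,1,-0.5,0],[1,0,1,0,0],[1,0,1,0,0],[1,0,1,0,0],[1,0,1,0,0],[1,0,0,0,0]]' >/dev/null; python3 - <<'E'
from parts import *
c=snap('top','top4');run(c,verbose=False)
E
python3 go.py 638 146 18.5 27
```

```text
bracket origin [738.3 420.8] headyaw -116.8 cost 0.410 dist 850
bracket origin [638.7 146.4] headyaw -152.7 cost 0.155 dist 655
bracket origin [600.5 329. ] headyaw -22.3 cost 0.105 dist 685
brush origin [471.4 173.6] headyaw 151.8 cost 0.092 dist 502
bracket origin [432.2 313.1] headyaw -15.3 cost 0.125 dist 534
t 20.9 pose [651.1 -17.1 110.8] yaw 4.68 width 56.4 gf 0.0 F [ 0.3 -0.5 -0.9] q [ 22.  26. -29.  91.  14.  67. -96.]
turn first: shares -0.496 then x 3.12 y -7.56 z 4.61 rows-shares
```

Unmoved. Go back and re-grasp.

```bash
python3 -m jog '[[1,0,0,0,-0.124],[1,0,0,0,-0.124],[1,0,0,0,-0.124],[1,0,0,0,-0.124],[1,0.4,-0.95,0,0],[1,0.4,-0.95,0,0],[1,0.4,-0.95,0,0],[1,0.4,-0.95,0,0],[1,0.4,-0.95,0.3,0],[1,0.4,-0.95,0.5,0],[1,0.4,-0.95,0.8,0],[1,0.4,-0.9,0.8,0]]'>/dev/null;python3 -m jog '[[1,0,0,0.8,0],[1,0,0,0.6,0],[1,0,0,0.4,0],[1,0,0,0,0],[1,0,0,0,0]]' ;python3 go.py 638.5 146.2 18.5 27
```

```text
time_s: 22.27
tool_pos: [0.6389, 0.1492, 0.0265]
tool_rot: [180.0, 0.0, 27.1]
force: [-0.4, -0.8, 0.1]
grip_width: 0.0867
grasp_force: 0.0
t 22.3 pose [638.9 149.2  26.5] yaw 27.12 width 86.7 gf 0.0 F [-0.4 -0.8  0.1] q [ 10.  33. -34.  93.  21.  60. -93.]
turn first: shares 0.003 then x -0.09 y 0.12 z 0.40 rows-shares
```

```bash
python3 -m jog '[[1,-0.08,0.12,0.2,0],[1,0,0,0.18,0],[0,0,0,0,0],[0,0,0,0,0],[0,0,0,0,0],[0,0,0,0,0],[0,0,0,0,0],[0,0,0,0,0],[0,0,0,0,0],[0,0,0,0,0],[0,0,0,0,0],[0,0,0,0,0]]' 40 >/dev/null; python3 -m jog '[[0,0,0,0,0],[0,0,0,0,0],[0,0,0,0,0],[0,0,0,0,0]]'
```

```text
time_s: 23.6
tool_pos: [0.6385, 0.1471, 0.0189]
tool_rot: [180.0, 0.0, 27.2]
force: [0.4, 0.7, -0.2]
grip_width: 0.0234
grasp_force: 40.0
```

```bash
python3 -m jog '[[0,0,0,-0.3,0],[0,0,0,-0.6,0],[0,0,0,-0.8,0],[0,0,0,-0.4,0],[0,0,0,0,0.124],[0,0,0,0,0.124],[0,0,0,0,0.124],[0,0,0,0,0.124],[0,-0.3,0.8,0,0],[0,-0.35,0.95,0,0],[0,-0.35,0.95,0,0],[0,-0.35,0.95,0,0]]'; python3 go.py 570.7 -98.1 55 4.8
```

```text
time_s: 24.6
tool_pos: [0.6177, 0.0718, 0.0617]
tool_rot: [180.0, -0.1, 4.9]
force: [0.3, 0.3, -1.4]
grip_width: 0.0235
grasp_force: 40.0
t 24.6 pose [617.7  71.8  61.7] yaw 4.89 width 23.5 gf 40.0 F [ 0.3  0.3 -1.4] q [  15.   26.  -30.   97.   15.   60. -105.]
turn first: shares 0.002 then x -3.05 y 8.27 z 0.34 rows-shares
```

```bash
python3 -m jog '[[0,-0.35,0.95,0,0],[0,-0.35,0.95,0,0],[0,-0.35,0.95,0,0],[0,-0.35,0.95,0,0],[0,-0.35,0.95,0,0],[0,-0.35,0.95,0,0],[0,-0.35,0.95,0.2,0],[0,-0.3,0.8,0.4,0],[0,0,0,0,0],[0,0,0,0,0]]'; python3 go.py 570.7 -98.1 22.5 4.8
python3 - <<'E'
from h import *
c=snap('top','top5');cv2.imwrite('pics/crop4.png',np.clip(1.7*cv2.resize(c['color'][165:280,315:460,::-1],None,fx=5,fy=5,interpolation=cv2.INTER_CUBIC),0,255))
E
```

```text
time_s: 25.43
tool_pos: [0.5753, -0.0819, 0.0492]
tool_rot: [180.0, 0.0, 4.7]
force: [0.7, 1.1, -0.5]
grip_width: 0.0232
grasp_force: 40.0
t 25.4 pose [575.3 -81.9  49.2] yaw 4.70 width 23.2 gf 40.0 F [ 0.7  1.1 -0.5] q [ 29.  22. -28. 104.  12.  57. -89.]
turn first: shares -0.002 then x -0.29 y 0.79 z 1.33 rows-shares[ WARN:0@0.585] global loadsave.cpp:1063 imwrite_ Unsupported depth image for selected encoder is fallbacked to CV_8U.
```

View pics/crop4.png

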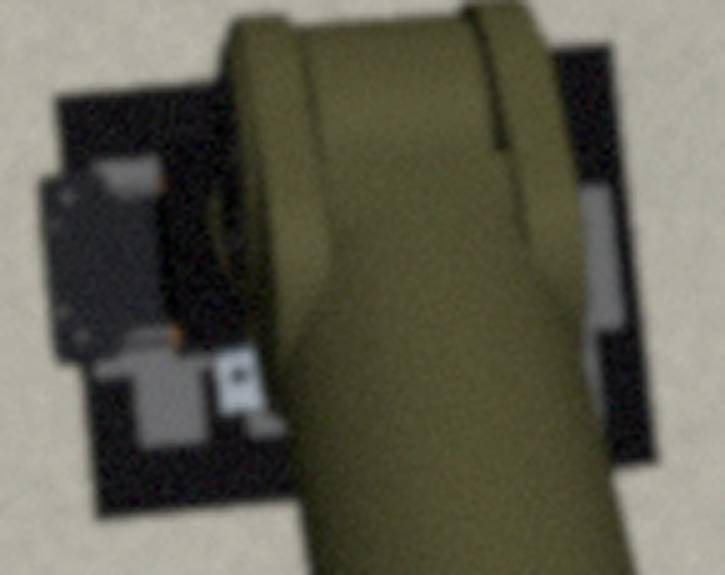

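The picture shows only the held bracket's pale end (238,380), left of lane 2, as the numbers predict. The rest is hidden by the arm.

```bash
python3 -m jog '[[0,-0.15,0.4,0,0],[0,-0.14,0.39,0,0],[0,0,0,0.3,0],[0,0,0,0.2,0],[0,0,0,0,0],[0,0,0,0,0]]'; python3 go.py 570.7 -98.1 22.5 4.8
```

```text
time_s: 25.98
tool_pos: [0.5707, -0.0965, 0.0383]
tool_rot: [-180.0, 0.1, 4.9]
force: [-0.6, 0.8, -1.6]
grip_width: 0.0232
grasp_force: 40.0
t 26.0 pose [570.7 -96.5  38.3] yaw 4.88 width 23.2 gf 40.0 F [-0.6  0.8 -1.6] q [ 30.  23. -27. 105.  12.  56. -88.]
turn first: shares 0.002 then x -0.01 y 0.08 z 0.79 rows-shares
```

```bash
python3 -m jog '[[0,0,0.08,0,0],[0,0,0,0.12,0],[0,0,0,0.12,0],[0,0,0,0.12,0],[0,0,0,0.12,0],[0,0,0,0,0]]'; python3 go.py 570.7 -98.1 22.5 4.8
```

```text
time_s: 26.48
tool_pos: [0.5707, -0.0987, 0.0286]
tool_rot: [-180.0, 0.1, 4.8]
force: [-0.6, 0.2, -1.5]
grip_width: 0.0235
grasp_force: 40.0
t 26.5 pose [570.7 -98.7  28.6] yaw 4.85 width 23.5 gf 40.0 F [-0.6  0.2 -1.5] q [ 30.  23. -27. 105.  13.  55. -88.]
turn first: shares 0.001 then x 0.00 y -0.03 z 0.31 rows-shares
```

It's in the lane with no contact force. Lower the rest and release.

```bash
python3 -m jog '[[0,0,0,0.12,0],[0,0,0,0.1,0],[0,0,0,0.06,0],[0,0,0,0.04,0],[0,0,0,0,0]]'; python3 -m jog '[[0.45,0,0,0,0],[0.45,0,0,0,0],[0.45,0,0,0,0],[0.45,0,0,0,0],[0.45,0,0,-0.3,0],[0.45,0,0,-0.8,0],[0.45,0,0,-1,0],[0.45,0,0,-1,0],[0.6,0,0,-1,0],[1,0,0,0,0]]'; python3 go.py 600.5 329 100 158
```

```text
time_s: 26.9
tool_pos: [0.5712, -0.0987, 0.0229]
tool_rot: [180.0, 0.0, 4.8]
force: [0.3, 0.3, -0.7]
grip_width: 0.0235
grasp_force: 40.0
time_s: 27.73
tool_pos: [0.5743, -0.099, 0.1099]
tool_rot: [179.9, -0.4, 4.9]
force: [1.0, 0.1, 0.2]
grip_width: 0.0461
grasp_force: 0.0
t 27.7 pose [574.3 -99.  109.9] yaw 4.85 width 46.1 gf 0.0 F [1.  0.1 0.2] q [ 31.  18. -28. 101.  10.  63. -85.]
turn first: shares 0.597 then x -6.80 y -20.33 z 0.49 rows-shares
```

```bash
python3 -m jog '[[1,0,0,0,-0.142],[1,0,0,0,-0.142],[1,0,0,0,-0.142],[1,0,0,0,-0.142],[1,0,0,0,-0.142],[1,0,0,0,-0.142],[1,0,0,0,-0.142],[1,0,0,0,-0.142],[1,0,0,0,-0.142],[1,0,0,0,-0.142],[1,0,0,0,-0.142],[1,0,0,0,-0.142]]'>/dev/null; python3 -m jog '[[1,0,0,0,-0.142],[1,0,0,0,-0.142],[1,0,0,0,-0.142],[1,0,0,0,-0.142],[1,0,0,0,-0.142],[1,0,0,0,-0.142],[1,0,0,0,-0.142],[1,0,0,0,-0.142],[1,0,0,0,-0.142],[1,0,0,0,-0.142],[1,0,0,0,-0.142],[1,0,0,0,-0.142]]'>/dev/null; python3 - <<'E'
from parts import *
c=snap('top','top6');run(c,verbose=False)
E
python3 go.py 600.5 329 80 158 1
```

```text
bracket origin [767.4  26.4] headyaw -179.6 cost 0.504 dist 768
bracket origin [743.7 431.1] headyaw -117.7 cost 0.422 dist 860
bracket origin [599.6 329.1] headyaw -21.6 cost 0.106 dist 684
brush origin [471.  173.1] headyaw 151.8 cost 0.094 dist 502
bracket origin [431.7 313.2] headyaw -15.2 cost 0.118 dist 533
t 29.8 pose [570.9 -98.9 104.6] yaw 158.79 width 87.0 gf 0.0 F [ 0.9 -0.2 -0.6] q [ 52.  25. -54. 101.  22.  66.  59.]
turn first: shares 0.018 then x 6.64 y 20.39 z 1.23 rows-shares
```

```bash
python3 -m jog '[[1,0.3,0.9,0,0.018],[1,0.32,0.97,0,0],[1,0.32,0.97,0,0],[1,0.32,0.97,0,0],[1,0.32,0.97,0,0],[1,0.32,0.97,0,0],[1,0.32,0.97,0,0],[1,0.32,0.97,0,0],[1,0.32,0.97,0,0],[1,0.32,0.97,0,0],[1,0.32,0.97,0,0],[1,0.32,0.97,0,0]]';python3 -m jog '[[1,0.32,0.97,0,0],[1,0.32,0.97,0,0],[1,0.32,0.97,0,0],[1,0.32,0.97,0.2,0],[1,0.32,0.97,0.2,0],[1,0.32,0.97,0.2,0],[1,0.32,0.97,0.2,0],[1,0.32,0.97,0.2,0],[1,0.25,0.9,0.2,0],[1,0,0,0,0],[1,0,0,0,0]]'>/dev/null; python3 go.py 600 329 18.5 158 1
```

```text
time_s: 30.78
tool_pos: [0.5892, 0.1451, 0.1046]
tool_rot: [-180.0, -0.0, 157.2]
force: [-0.8, -0.2, -0.3]
grip_width: 0.0869
grasp_force: 0.0
t 31.7 pose [603.1 327.   80.3] yaw 157.43 width 87.0 gf 0.0 F [ 0.4 -0.1  0. ] q [  5.  39. -51.  86.  32.  70.  16.]
turn first: shares -0.013 then x 0.18 y 0.04 z 3.09 rows-shares
```

```bash
python3 -m jog '[[1,0.18,0.04,0,-0.013],[1,0,0,0.6,0],[1,0,0,0.8,0],[1,0,0,0.7,0],[1,0,0,0.5,0],[1,0,0,0.3,0],[1,0,0,0.1,0],[1,0,0,0,0],[1,0,0,0,0]]'>/dev/null; python3 go.py 600 329 18.5 158 1
```

```text
t 32.5 pose [601.2 328.2  21.2] yaw 157.98 width 87.3 gf 0.0 F [-0.1  0.7  0.2] q [  4.  43. -49.  88.  34.  65.  15.]
turn first: shares -0.000 then x 0.07 y 0.01 z 0.14 rows-shares
```

```bash
python3 -m jog '[[0.8,0.05,0,0.13,0],[0,0,0,0,0],[0,0,0,0,0],[0,0,0,0,0],[0,0,0,0,0],[0,0,0,0,0],[0,0,0,0,0],[0,0,0,0,0],[0,0,0,0,0],[0,0,0,0,0],[0,0,0,0,0]]' 40 >/dev/null; python3 -m jog '[[0,0,0,0,0],[0,0,0,0,0],[0,0,0,0,0],[0,0,0,0,0]]'; python3 go.py 565.8 -40.3 60 184.8 1
```

```text
time_s: 33.7
tool_pos: [0.6001, 0.3283, 0.0183]
tool_rot: [180.0, -0.0, 158.0]
force: [-0.4, 1.5, 0.2]
grip_width: 0.0238
grasp_force: 40.0
t 33.7 pose [600.1 328.3  18.3] yaw 157.98 width 23.8 gf 40.0 F [-0.4  1.5  0.2] q [  4.  43. -49.  89.  35.  65.  15.]
turn first: shares -0.596 then x 3.25 y -18.22 z -2.09 rows-shares
```

```bash
python3 -m jog '[[0,0,0,-0.3,0],[0,0,0,-0.6,0],[0,0,0,-0.8,0],[0,0,0,-0.4,0],[0,0,0,0,-0.119],[0,0,0,0,-0.119],[0,0,0,0,-0.119],[0,0,0,0,-0.119],[0,0,0,0,-0.119],[0,0.15,-0.7,0,0],[0,0.18,-0.95,0,0],[0,0.18,-0.95,0,0]]';python3 -m jog '[[0,0.18,-0.95,0,0],[0,0.18,-0.95,0,0],[0,0.18,-0.95,0,0],[0,0.18,-0.95,0,0],[0,0.18,-0.95,0,0],[0,0.18,-0.95,0,0],[0,0.18,-0.95,0,0],[0,0.18,-0.95,0,0],[0,0.18,-0.95,0,0],[0,0.18,-0.95,0,0],[0,0.18,-0.95,0,0],[0,0.18,-0.95,0,0]]'; python3 go.py 565.8 -40.3 60 184.8 1
```

```text
time_s: 34.7
tool_pos: [0.5943, 0.276, 0.0617]
tool_rot: [180.0, 0.1, -175.2]
force: [0.1, -0.7, -1.3]
grip_width: 0.0235
grasp_force: 40.0
time_s: 35.7
tool_pos: [0.5706, 0.0439, 0.0617]
tool_rot: [-179.9, 0.1, -175.2]
force: [-0.3, 0.1, -2.0]
grip_width: 0.0234
grasp_force: 40.0
t 35.7 pose [570.6  43.9  61.7] yaw -175.25 width 23.4 gf 40.0 F [-0.3  0.1 -2. ] q [ 42.  31. -61. 104.  31.  63.  65.]
turn first: shares -8.001 then x 0.59 y -4.17 z 0.09 rows-shares
```

```bash
python3 -m jog '[[0,0.15,-0.95,0.2,0],[0,0.15,-0.95,0.3,0],[0,0.15,-0.95,0.3,0],[0,0.1,-0.8,0.2,0],[0,0,0,0,0],[0,0,0,0,0]]'>/dev/null; python3 go.py 565.8 -40.3 38 -175.2 1;python3 -m jog '[[0,0,0,0,0]]'>/dev/null; python3 go.py 565.8 -40.3 38 -175.2 1
```

```text
t 36.2 pose [565.6 -29.8  41.2] yaw -175.38 width 23.3 gf 40.0 F [-1.2  0.8 -1. ] q [ 49.  32. -60. 106.  32.  61.  71.]
turn first: shares -0.004 then x 0.04 y -0.52 z 0.16 rows-shares
t 36.3 pose [565.8 -27.7  41.4] yaw -175.20 width 23.2 gf 40.0 F [ 0.6 -0.6 -0.8] q [ 49.  32. -60. 106.  32.  61.  71.]
turn first: shares -0.000 then x 0.05 y -0.63 z 0.17 rows-shares
```

```bash
python3 -m jog '[[0,0.02,-0.3,0,0],[0,0.02,-0.3,0,0],[0,0,0,0.1,0],[0,0,0,0,0],[0,0,0,0,0]]'>/dev/null; python3 go.py 565.8 -40.3 38 -175.2 1;python3 -m jog '[[0,0,0,0,0]]'>/dev/null; python3 go.py 565.8 -40.3 38 -175.2 1
```

```text
t 36.7 pose [565.2 -40.6  38.2] yaw -175.24 width 23.3 gf 40.0 F [-0.1  0.5 -1.5] q [ 50.  33. -60. 106.  32.  61.  72.]
turn first: shares -0.001 then x -0.03 y 0.01 z 0.01 rows-shares
t 36.8 pose [565.3 -40.5  38.3] yaw -175.22 width 23.5 gf 40.0 F [ 0.2  0.1 -0.6] q [ 50.  33. -60. 106.  32.  61.  72.]
turn first: shares -0.000 then x -0.03 y 0.01 z 0.01 rows-shares
```

```bash
python3 -m jog '[[0,0,0,0.12,0],[0,0,0,0.12,0],[0,0,0,0.12,0],[0,0,0,0.12,0],[0,0,0,0,0]]'; python3 go.py 565.8 -40.3 22.5 -175.2 1
```

```text
time_s: 37.2
tool_pos: [0.5649, -0.0409, 0.028]
tool_rot: [180.0, -0.1, -175.2]
force: [0.8, -0.2, -1.2]
grip_width: 0.0237
grasp_force: 40.0
t 37.2 pose [564.9 -40.9  28. ] yaw -175.24 width 23.7 gf 40.0 F [ 0.8 -0.2 -1.2] q [ 49.  33. -59. 106.  33.  60.  72.]
turn first: shares -0.001 then x -0.05 y 0.02 z 0.28 rows-shares
```

```bash
python3 -m jog '[[0,0,0,0.12,0],[0,0,0,0.08,0],[0,0,0,0.06,0],[0,0,0,0.04,0],[0,0,0,0,0]]'; python3 -m jog '[[0.45,0,0,0,0],[0.45,0,0,0,0],[0.45,0,0,0,0],[0.45,0,0,0,0],[0.45,0,0,-0.3,0],[0.45,0,0,-0.8,0],[0.45,0,0,-1,0],[0.45,0,0,-1,0],[0.6,0,0,-1,0],[1,0,0,0,0]]'; python3 - <<'E'
from parts import *
c=snap('top','top7');run(c,verbose=False)
E
python3 go.py 431.7 313.2 80 164.6 1
```

```text
time_s: 37.62
tool_pos: [0.5653, -0.0409, 0.0225]
tool_rot: [-180.0, -0.0, -175.2]
force: [0.1, 0.2, -1.0]
grip_width: 0.0235
grasp_force: 40.0
time_s: 38.45
tool_pos: [0.5684, -0.0403, 0.11]
tool_rot: [-179.9, 0.4, -175.2]
force: [0.7, 0.8, 0.5]
grip_width: 0.0461
grasp_force: 0.0
bracket origin [766.9  27.8] headyaw 178.0 cost 0.509 dist 767
bracket origin [743.  430.7] headyaw -117.8 cost 0.426 dist 859
bracket origin [592.7  39.2] headyaw -179.1 cost 0.415 dist 594
brush origin [471.4 173. ] headyaw 151.8 cost 0.089 dist 502
bracket origin [431.7 312.9] headyaw -14.9 cost 0.140 dist 533
t 38.5 pose [567.3 -40.6 108.1] yaw -175.24 width 49.4 gf 0.0 F [ 0.   0.  -1.1] q [ 54.  28. -64. 102.  27.  67.  76.]
turn first: shares -7.552 then x 11.24 y 15.26 z 1.40 rows-shares
```

```bash
python3 -m jog '[[1,0,0,0,0.11],[1,0,0,0,0.11],[1,0,0,0,0.11],[1,0,0,0,0.11],[1,0.6,0.85,0,0],[1,0.7,0.95,0,0],[1,0.7,0.95,0,0],[1,0.7,0.95,0,0],[1,0.7,0.95,0,0],[1,0.7,0.95,0,0],[1,0.7,0.95,0,0],[1,0.7,0.95,0,0]]'>/dev/null;python3 -m jog '[[1,0.7,0.95,0.1,0],[1,0.7,0.95,0.2,0],[1,0.7,0.95,0.2,0],[1,0.7,0.95,0.2,0],[1,0.7,0.95,0.2,0],[1,0.7,0.95,0.2,0],[1,0.7,0.95,0.2,0],[1,0.5,0.85,0.2,0],[1,0,0,0,0],[1,0,0,0,0]]'>/dev/null; python3 go.py 431.7 313 18.5 165 1
```

```text
t 40.3 pose [431.6 306.2  74.4] yaw 165.13 width 86.8 gf 0.0 F [ 0.5 -0.5  0.3] q [ 16.  25. -63. 109.  25.  62.  17.]
turn first: shares 0.003 then x 0.08 y 0.33 z 2.80 rows-shares
```

```bash
python3 -m jog '[[1,0.08,0.3,0,0],[1,0,0,0.6,0],[1,0,0,0.8,0],[1,0,0,0.6,0],[1,0,0,0.4,0],[1,0,0,0.2,0],[1,0,0,0.1,0],[1,0,0,0,0],[1,0,0,0,0]]'>/dev/null; python3 go.py 431.7 313 18.5 165 1
```

```text
t 41.1 pose [433.  311.9  21.1] yaw 164.95 width 87.3 gf 0.0 F [0.2 0.9 0.2] q [ 11.  30. -59. 111.  30.  57.  13.]
turn first: shares -0.001 then x 0.08 y 0.04 z 0.13 rows-shares
```

```bash
python3 -m jog '[[0.8,0.06,0.03,0.13,0],[0,0,0,0,0],[0,0,0,0,0],[0,0,0,0,0],[0,0,0,0,0],[0,0,0,0,0],[0,0,0,0,0],[0,0,0,0,0],[0,0,0,0,0],[0,0,0,0,0],[0,0,0,0,0]]' 40 >/dev/null; python3 -m jog '[[0,0,0,0,0],[0,0,0,0,0],[0,0,0,0,0],[0,0,0,0,0]]'; python3 go.py 575.5 -155.9 60 184.8 1
```

```text
time_s: 42.33
tool_pos: [0.4317, 0.3126, 0.0181]
tool_rot: [180.0, -0.0, 165.0]
force: [0.5, 1.0, 0.7]
grip_width: 0.0233
grasp_force: 40.0
t 42.3 pose [431.7 312.6  18.1] yaw 164.96 width 23.3 gf 40.0 F [0.5 1.  0.7] q [ 11.  30. -59. 111.  31.  57.  13.]
turn first: shares -0.441 then x -5.20 y -23.94 z -2.09 rows-shares
```

```bash
python3 -m jog '[[0,0,0,-0.3,0],[0,0,0,-0.6,0],[0,0,0,-0.8,0],[0,0,0,-0.4,0],[0,0,0,0,-0.11],[0,0,0,0,-0.11],[0,0,0,0,-0.11],[0,0,0,0,-0.11],[0,-0.15,-0.7,0,0],[0,-0.22,-0.96,0,0],[0,-0.22,-0.96,0,0],[0,-0.22,-0.96,0,0]]'>/dev/null;python3 -m jog '[[0,-0.22,-0.96,0,0],[0,-0.22,-0.96,0,0],[0,-0.22,-0.96,0,0],[0,-0.22,-0.96,0,0],[0,-0.22,-0.96,0,0],[0,-0.22,-0.96,0,0],[0,-0.22,-0.96,0,0],[0,-0.22,-0.96,0,0],[0,-0.22,-0.96,0,0],[0,-0.22,-0.96,0,0],[0,-0.22,-0.96,0,0],[0,-0.22,-0.96,0,0]]'>/dev/null; python3 go.py 575.5 -155.9 60 -175.2 1
```

```text
t 44.3 pose [525.9  16.   60.8] yaw -175.27 width 23.3 gf 40.0 F [-0.5  0.4 -1. ] q [ 52.  28. -67. 110.  30.  61.  67.]
turn first: shares -0.001 then x -1.75 y -8.77 z 0.04 rows-shares
```

```bash
python3 -m jog '[[0,-0.2,-0.96,0,0],[0,-0.2,-0.96,0,0],[0,-0.2,-0.96,0,0],[0,-0.2,-0.96,0,0],[0,-0.2,-0.96,0,0]]'>/dev/null; python3 go.py 575.5 -155.9 60 -175.2 1
```

```text
t 44.8 pose [553.7 -78.   60.8] yaw -175.27 width 23.3 gf 40.0 F [ 0.1  0.6 -0.1] q [ 57.  31. -64. 106.  32.  63.  76.]
turn first: shares -0.002 then x -0.76 y -3.97 z 0.04 rows-shares
```

```bash
python3 -m jog '[[0,-0.2,-0.96,0.2,0],[0,-0.2,-0.96,0.3,0],[0,-0.2,-0.96,0.3,0],[0,-0.1,-0.5,0.2,0],[0,0,0,0,0],[0,0,0,0,0],[0,0,0,0,0]]'>/dev/null; python3 go.py 575.5 -155.9 38 -175.2 1
```

```text
t 45.3 pose [ 572.9 -141.1   40.3] yaw -175.14 width 23.1 gf 40.0 F [-0.5  0.6 -1.1] q [ 59.  36. -61. 102.  35.  63.  81.]
turn first: shares 0.001 then x -0.07 y -0.75 z 0.11 rows-shares
```

```bash
python3 -m jog '[[0,-0.04,-0.35,0,0],[0,-0.04,-0.35,0,0],[0,0,0,0.1,0],[0,0,0,0,0],[0,0,0,0,0],[0,0,0,0,0]]'>/dev/null; python3 go.py 575.5 -155.9 38 -175.2 1;python3 -m jog '[[0,0,0,0,0]]'>/dev/null; python3 go.py 575.5 -155.9 38 -175.2 1
```

```text
t 45.8 pose [ 575.6 -156.4   38.1] yaw -175.22 width 23.4 gf 40.0 F [ 1.4  0.2 -1.5] q [ 59.  37. -60. 101.  35.  63.  82.]
turn first: shares -0.000 then x 0.01 y 0.03 z 0.01 rows-shares
t 45.9 pose [ 575.7 -156.4   38.2] yaw -175.22 width 23.6 gf 40.0 F [-0.4 -0.1 -1.5] q [ 59.  37. -60. 101.  35.  63.  82.]
turn first: shares -0.000 then x 0.01 y 0.03 z 0.01 rows-shares
```

```bash
python3 -m jog '[[0,0,0.02,0.12,0],[0,0,0,0.12,0],[0,0,0,0.12,0],[0,0,0,0.12,0],[0,0,0,0,0]]'; python3 go.py 575.5 -155.9 22.5 -175.2 1
```

```text
time_s: 46.33
tool_pos: [0.5752, -0.1563, 0.0278]
tool_rot: [180.0, -0.1, -175.2]
force: [-0.6, 0.0, -1.5]
grip_width: 0.0238
grasp_force: 40.0
t 46.3 pose [ 575.2 -156.3   27.8] yaw -175.25 width 23.8 gf 40.0 F [-0.6  0.  -1.5] q [ 59.  37. -59. 102.  36.  63.  82.]
turn first: shares -0.001 then x -0.02 y 0.02 z 0.27 rows-shares
```

```bash
python3 -m jog '[[0,0,0,0.12,0],[0,0,0,0.08,0],[0,0,0,0.06,0],[0,0,0,0,0]]'; python3 -m jog '[[0.45,0,0,0,0],[0.45,0,0,0,0],[0.45,0,0,0,0],[0.45,0,0,0,0],[0.45,0,0,-0.3,0],[0.45,0,0,-0.8,0],[0.45,0,0,-1,0],[0.45,0,0,-1,0],[0.6,0,0,-1,0],[1,0,0,0,0]]'; python3 - <<'E'
from parts import *
c=snap('top','top8');run(c,verbose=False)
E
python3 go.py 471.2 173.2 80 152 1
```

```text
time_s: 46.67
tool_pos: [0.5755, -0.1563, 0.023]
tool_rot: [180.0, -0.0, -175.2]
force: [-0.5, -0.1, 0.2]
grip_width: 0.0236
grasp_force: 40.0
time_s: 47.5
tool_pos: [0.5787, -0.1562, 0.1109]
tool_rot: [-179.8, 0.4, -175.2]
force: [0.9, -0.2, 0.2]
grip_width: 0.046
grasp_force: 0.0
bracket origin [766.9  27.8] headyaw 178.0 cost 0.509 dist 767
bracket origin [743.5 430.4] headyaw -117.4 cost 0.413 dist 859
brush origin [471.  173.2] headyaw 152.1 cost 0.090 dist 502
t 47.5 pose [ 577.7 -156.4  108.9] yaw -175.24 width 49.2 gf 0.0 F [ 0.2 -0.1  0.8] q [ 62.  32. -64.  98.  31.  69.  85.]
turn first: shares -7.272 then x 12.44 y 12.05 z 1.44 rows-shares
```

```bash
python3 -m jog '[[1,0,0,0,0.1455],[1,0,0,0,0.1455],[1,0,0,0,0.1455],[1,0,0,0,0.1455],[1,0,0,0,0.1455],[1,0.8,0.75,0,0],[1,0.9,0.88,0,0],[1,0.9,0.88,0,0],[1,0.9,0.88,0,0],[1,0.9,0.88,0,0],[1,0.9,0.88,0,0],[1,0.9,0.88,0,0]]'>/dev/null;python3 -m jog '[[1,0.9,0.88,0.2,0],[1,0.9,0.88,0.2,0],[1,0.9,0.88,0.2,0],[1,0.9,0.88,0.2,0],[1,0.9,0.88,0.3,0],[1,0.9,0.88,0.3,0],[1,0.7,0.7,0,0],[1,0,0,0,0],[1,0,0,0,0]]'>/dev/null; python3 go.py 471.2 173.2 19 152 1
```

```text
t 49.3 pose [470.3 172.2  77.2] yaw 152.21 width 86.8 gf 0.0 F [ 0.7 -0.6  0.6] q [ 35.  21. -65. 113.  22.  60.  22.]
turn first: shares 0.005 then x -0.01 y 0.06 z 2.91 rows-shares
```

```bash
python3 -m jog '[[1,0,0.05,0,0],[1,0,0,0.6,0],[1,0,0,0.8,0],[1,0,0,0.6,0],[1,0,0,0.5,0],[1,0,0,0.2,0],[1,0,0,0.1,0],[1,0,0,0,0],[1,0,0,0,0]]'>/dev/null; python3 go.py 471.2 173.2 19 152 1
```

```text
t 50.0 pose [472.  172.3  21.6] yaw 152.02 width 86.8 gf 0.0 F [ 0.2 -0.3 -0.2] q [ 30.  26. -61. 115.  27.  55.  17.]
turn first: shares 0.000 then x 0.06 y 0.02 z 0.13 rows-shares
```

```bash
python3 -m jog '[[0.8,0.05,0.02,0.11,0],[0,0,0,0,0],[0,0,0,0,0],[0,0,0,0,0],[0,0,0,0,0],[0,0,0,0,0],[0,0,0,0,0],[0,0,0,0,0],[0,0,0,0,0],[0,0,0,0,0],[0,0,0,0,0]]' 35 >/dev/null; python3 -m jog '[[0,0,0,0,0],[0,0,0,0,0],[0,0,0,0,0],[0,0,0,0,0]]'; python3 go.py 580.4 -213.7 65 184.8 1
```

```text
time_s: 51.3
tool_pos: [0.471, 0.1729, 0.0191]
tool_rot: [-180.0, 0.0, 152.0]
force: [-0.5, -0.3, 0.4]
grip_width: 0.0195
grasp_force: 35.0
t 51.3 pose [471.  172.9  19.1] yaw 152.02 width 19.5 gf 35.0 F [-0.5 -0.3  0.4] q [ 30.  26. -60. 115.  28.  55.  17.]
turn first: shares -0.728 then x -3.84 y -19.72 z -2.29 rows-shares
```

```bash
python3 -m jog '[[0,0,0,-0.3,0],[0,0,0,-0.6,0],[0,0,0,-0.8,0],[0,0,0,-0.6,0],[0,0,0,0,-0.1455],[0,0,0,0,-0.1455],[0,0,0,0,-0.1455],[0,0,0,0,-0.1455],[0,0,0,0,-0.1455],[0,-0.15,-0.7,0,0],[0,-0.2,-0.95,0,0],[0,-0.2,-0.95,0,0]]'>/dev/null;python3 -m jog '[[0,-0.2,-0.95,0,0],[0,-0.2,-0.95,0,0],[0,-0.2,-0.95,0,0],[0,-0.2,-0.95,0,0],[0,-0.2,-0.95,0,0],[0,-0.2,-0.95,0,0],[0,-0.2,-0.95,0,0],[0,-0.2,-0.95,0,0],[0,-0.2,-0.95,0,0],[0,-0.2,-0.95,0,0],[0,-0.2,-0.95,0,0],[0,-0.2,-0.95,0,0]]'>/dev/null; python3 go.py 580.4 -213.7 60 -175.2 1
```

```text
t 53.3 pose [ 553.4 -102.6   66.3] yaw -175.28 width 19.7 gf 35.0 F [ 0.4 -0.2  0.6] q [ 61.  33. -66. 105.  33.  65.  78.]
turn first: shares -0.002 then x -0.88 y -5.65 z 0.31 rows-shares
```

```bash
python3 -m jog '[[0,-0.17,-0.95,0,0],[0,-0.17,-0.95,0.1,0],[0,-0.17,-0.95,0.3,0],[0,-0.17,-0.95,0.3,0],[0,-0.1,-0.7,0.3,0],[0,0,-0.4,0.2,0],[0,0,0,0,0],[0,0,0,0,0],[0,0,0,0,0]]'>/dev/null; python3 go.py 580.4 -213.7 38 -175.2 1
```

```text
t 54.0 pose [ 576.6 -195.9   41.3] yaw -175.14 width 19.5 gf 35.0 F [-0.4 -0.3 -1.3] q [ 63.  39. -61.  99.  37.  65.  85.]
turn first: shares 0.001 then x -0.11 y -0.90 z 0.16 rows-shares
```

```bash
python3 -m jog '[[0,-0.05,-0.45,0,0],[0,-0.05,-0.44,0,0],[0,0,0,0.12,0],[0,0,0,0,0],[0,0,0,0,0],[0,0,0,0,0],[0,0,0,0,0]]'>/dev/null; python3 go.py 580.4 -213.7 38 -175.2 1;python3 -m jog '[[0,0,0,0,0]]'>/dev/null; python3 go.py 580.4 -213.7 38 -175.2 1
```

```text
t 54.6 pose [ 580.1 -214.8   38.8] yaw -175.21 width 19.7 gf 35.0 F [-0.1  0.1 -0.9] q [ 63.  40. -61.  98.  38.  65.  86.]
turn first: shares -0.000 then x -0.02 y 0.05 z 0.04 rows-shares
t 54.7 pose [ 580.1 -214.9   38.8] yaw -175.22 width 19.9 gf 35.0 F [ 0.4 -0.4 -0.9] q [ 63.  40. -61.  98.  38.  65.  86.]
turn first: shares -0.000 then x -0.02 y 0.06 z 0.04 rows-shares
```

```bash
python3 -m jog '[[0,0,0.05,0.12,0],[0,0,0,0.12,0],[0,0,0,0.12,0],[0,0,0,0.12,0],[0,0,0,0.06,0],[0,0,0,0,0]]'; python3 go.py 580.4 -213.7 23 -175.2 1
```

```text
time_s: 55.22
tool_pos: [0.5797, -0.2142, 0.0274]
tool_rot: [180.0, -0.0, -175.2]
force: [-0.1, 0.6, -0.5]
grip_width: 0.0193
grasp_force: 35.0
t 55.2 pose [ 579.7 -214.2   27.4] yaw -175.24 width 19.3 gf 35.0 F [-0.1  0.6 -0.5] q [ 63.  40. -60.  98.  38.  65.  86.]
turn first: shares -0.001 then x -0.04 y 0.02 z 0.22 rows-shares
```

```bash
python3 -m jog '[[0,0,0,0.1,0],[0,0,0,0.07,0],[0,0,0,0.04,0],[0,0,0,0,0]]'; python3 -m jog '[[0.45,0,0,0,0],[0.45,0,0,0,0],[0.45,0,0,0,0],[0.45,0,0,0,0],[0.45,0,0,-0.3,0],[0.45,0,0,-0.8,0],[0.45,0,0,-1,0],[0.45,0,0,-1,0],[0.6,0,0,-1,0],[1,0,0.5,-1,0],[1,0.1,1,-0.5,0],[1,0.2,1,-0.5,0]]';python3 -m jog '[[1,0.2,1,-0.5,0],[1,0.2,1,-0.5,0],[1,0.2,1,-0.5,0],[1,0.2,1,0,0],[1,0.2,1,0,0],[1,0.2,1,0,0],[1,0.2,1,0,0],[1,0.2,1,0,0],[1,0.2,1,0,0],[1,0.2,1,0,0],[1,0.2,1,0,0],[1,0.2,1,0,0]]'>/dev/null;python3 -m jog '[[1,0,1,0,0],[1,0,1,0,0],[1,0,1,0,0],[1,0,1,0,0],[1,0,1,0,0],[1,0,1,0,0],[1,0,1,0,0],[1,0,1,0,0],[1,0,1,0,0],[1,0,1,0,0],[1,0,0,0,0],[1,0,0,0,0]]'>/dev/null; python3 go.py 580.4 -213.7 23 -175.2 1
python3 - <<'E'
from meas import *
c=snap('top','top9');P=pts(c);Z=P[...,2];V,U=np.mgrid[0:480,0:640]
comps((Z>.02)&(Z<.08)&(U>460)&(V>180)&(V<320),P,300)
cv2.imwrite('pics/crop5.png',np.clip(1.5*cv2.resize(c['color'][100:380,260:600,::-1],None,fx=2.1,fy=2.1,interpolation=cv2.INTER_CUBIC),0,255).astype(np.uint8))
E
```

```text
time_s: 55.55
tool_pos: [0.5799, -0.2142, 0.0236]
tool_rot: [-180.0, -0.0, -175.2]
force: [-0.8, -0.0, -0.2]
grip_width: 0.0191
grasp_force: 35.0
time_s: 56.55
tool_pos: [0.5709, -0.1647, 0.1485]
tool_rot: [-179.9, 0.2, -175.3]
force: [-0.3, 0.7, -0.7]
grip_width: 0.0583
grasp_force: 0.0
t 58.5 pose [484.3 271.6 175.7] yaw -175.05 width 87.0 gf 0.0 F [-0.1 -0.9 -0.1] q [ 26.  23. -70. 100.  23.  73.  45.]
turn first: shares 0.003 then x -2.76 y -24.58 z 7.64 rows-shares
[501. 250.] 1832 (array([ 503.9, -374.1]), array([149. ,  60.8]), 0.2) med [ 503.  -372.5   43.6] mean [ 502.9 -371.8   42.7]
[542. 251.] 1781 (array([ 499.6, -466.2]), array([147.3,  60.6]), 0.5) med [ 499.5 -462.1   40.7] mean [ 499.1 -462.6   39.2]
```

View pics/crop5.png

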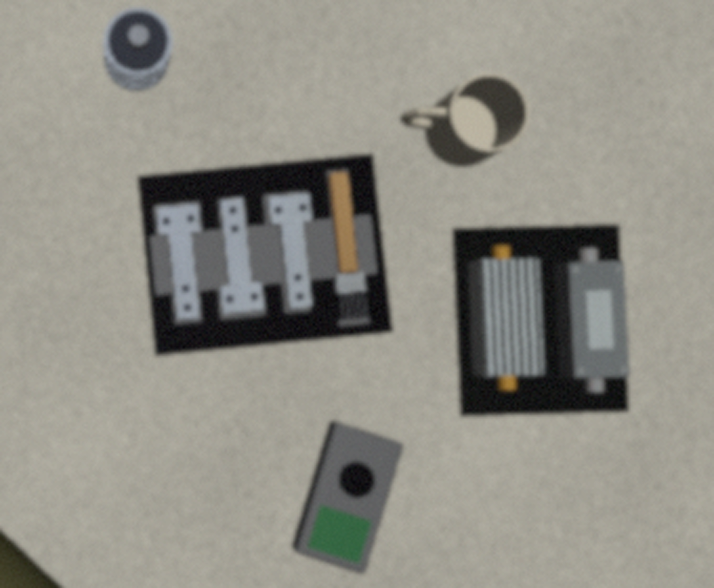

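The crop shows all three brackets in the T-lanes with heads in the wide ends (178,262), (238,257), (291,250), the brush in its lane (345,247), and both boxes square on the mat (510,315), (598,320). I'll check the heights and that nothing else moved.

```bash
python3 - <<'E'
from meas import *
c=dict(np.load('pics/top9.npz'));P=pts(c)*1000
a=np.radians(4.8);ux=np.array([np.cos(a),np.sin(a)]);uy=np.array([-ux[1],ux[0]])
d=P[...,:2]-[573.1,-127];X=d@ux;Y=d@uy
for n,o,xs in(('L1',87,(-50,-20,20,45)),('L2',29,(-45,-20,20,50)),('L3',-29,(-50,-20,20,45)),('br',-87,(-54,-20,20,60))):
    print(n,[float(np.nanmean(P[...,2][(abs(X-x)<9)&(abs(Y-o)<9)]).round(1)) for x in xs])
print('block',np.nanmean(P[...,2][(abs(X-90)<3)&(abs(Y)<100)]),'floor',np.nanmean(P[...,2][(abs(X)<25)&(abs(Y-58)<8)]))
c0=dict(np.load('pics/top0.npz'));D=np.abs(c['color'].astype(int)-c0['color']).max(-1)
for n,(u0,u1,v0,v1) in dict(mug=(445,515,130,185),load=(300,350,100,145),meter=(395,455,295,375)).items():print(n,(D[v0:v1,u0:u1]>30).sum())
E
```

```text
L1 [13.8, 14.1, 14.0, 13.7]
L2 [14.1, 13.6, 14.2, 13.5]
L3 [13.7, 13.8, 13.3, 14.2]
br [16.1, 15.7, 15.6, 15.7]
block 15.607104298532876 floor 3.697835283448899
mug 0
load 0
meter 0
```

All four parts lie flat on the tray floor (brackets' tops at about 14 mm, the brush's at about 16 mm), and the bystanders haven't moved.

```bash
python3 -c "
from cell import env
print(env.sign_off())"
```

```text
the job is handed in; nothing more can be done
None
```

The job is done and handed in: both boxes are side by side on the mat, and the three brackets and the brush lie flat in their own compartments with heads in the wide ends; the mug, multimeter and load were not moved.

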